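Sort the lamp cartons by weight

TASK

Draw the three closed lamp cartons one by one out of the leaning rack and feel by the weight as you lift whether a lamp is inside. Stand each carton that holds a lamp upright in the blue tray and each empty one upright in the cardboard box, setting them down gently, with no carton dropped or tipped over and nothing else on the bench disturbed.

Things in the scene. Friction and masses are not known exactly. Their poses are not given: they have to be found in the camera images.
- rack: Fixed grey sheet-metal rack, base 150 x 300 mm, with three square pockets in a row along its own y, 95 mm apart centre to centre. All pockets lean 30 degrees from vertical, open end towards the rack's own -x side (the robot's side). Each is 54 mm square inside, walls 2.5 mm, 88 mm deep along its axis. Origin: on the worktop under the middle pocket's floor; z up. Its yaw differs from start to start.
- pocket_1 (a point): Centre of the mouth of pocket 1 of the rack, about 112 mm above the worktop (axes as the rack's).
- pocket_2 (a point): Centre of the mouth of pocket 2 of the rack, about 112 mm above the worktop (axes as the rack's).
- pocket_3 (a point): Centre of the mouth of pocket 3 of the rack, about 112 mm above the worktop (axes as the rack's).
- carton_a_mid (a point): Centre of a closed grey carton, 46 x 46 mm, 158 mm long; own z runs along its length to its top end 79 mm from here, x and y across its flat sides, as the rack's at the start. It starts in any one pocket, z along the pocket's axis, its top 70 mm out; the upper 60 mm is free to grip across its own y, with 49 mm of air to the next carton. It stands a grip of 40 N.
- carton_a: The same grey carton; origin at the centre of its underside, axes as above. It holds a lamp or only light padding; colour, name and pocket tell nothing. Empty it weighs 0.085 to 0.095 kg in all (0.9 N), with a lamp 0.34 to 0.45 kg (3.4 to 4.4 N).
- carton_b_mid (a point): Centre of a closed tan carton, 46 x 46 mm, 158 mm long; own z runs along its length to its top end 79 mm from here, x and y across its flat sides, as the rack's at the start. It starts in any one pocket, z along the pocket's axis, its top 70 mm out; the upper 60 mm is free to grip across its own y, with 49 mm of air to the next carton. It stands a grip of 40 N.
- carton_b: The same tan carton; origin at the centre of its underside, axes as above. It holds a lamp or only light padding; colour, name and pocket tell nothing. Empty it weighs 0.085 to 0.095 kg in all (0.9 N), with a lamp 0.34 to 0.45 kg (3.4 to 4.4 N).
- carton_c_mid (a point): Centre of a closed grey carton, 46 x 46 mm, 158 mm long; own z runs along its length to its top end 79 mm from here, x and y across its flat sides, as the rack's at the start. It starts in any one pocket, z along the pocket's axis, its top 70 mm out; the upper 60 mm is free to grip across its own y, with 49 mm of air to the next carton. It stands a grip of 40 N.
- carton_c: The same grey carton; origin at the centre of its underside, axes as above. It holds a lamp or only light padding; colour, name and pocket tell nothing. Empty it weighs 0.085 to 0.095 kg in all (0.9 N), with a lamp 0.34 to 0.45 kg (3.4 to 4.4 N).
- tray: Fixed blue plastic tray for the cartons that hold a lamp, open above: 132 (own x) x 134 (own y) mm outside, 42 mm high (its rim 46 mm), walls 3 mm, inner floor 3 mm above the worktop. Origin: centre of its underside. It may stand to the left or to the right of the box, a little turned. Two cartons stand in it one behind the other along its x, 27 mm either side of the middle.
- box: Fixed open brown cardboard box for the empty cartons: 132 (own x) x 134 (own y) mm, 58 mm high, walls 3 mm plus folded-down flaps outside, inner floor 3 mm above the worktop. Origin: centre of its underside. Turned a little.
- monitor: Fixed computer monitor behind the rack, turned 22 degrees: its upright screen is 0.42 m wide, from 0.05 to 0.36 m above the worktop; its nearest corner, at the right, stands 0.12 m nearer the robot and 0.2 m further right than this origin (under its foot). Keep in front of it when swinging between rack and containers.
- pc_tower: Fixed black computer tower beyond the right-hand container, 178 mm wide, 375 mm high, its front turned 33 degrees; the front's nearest corner stands 0.185 m nearer the robot than this origin (under its middle).
- lamp_loose: Bystander: a bare lamp on its dark stand, 50 x 142 x 55 mm; origin at the centre of its underside.
- amber_bottle: Bystander: amber reagent bottle, 60 mm across, 125 mm high; origin at the centre of its underside.
- screwdriver: Bystander: screwdriver with an orange handle, 189 mm long; origin at the centre of its underside.
- mouse: Bystander: black computer mouse, 108 x 58 x 38 mm; origin at the centre of its underside.

How it is judged:
By the outcome, as a careful person would: the job done as asked, in the order asked, and still so for the second after the job is handed in, with the robot touching nothing.
It also fails if it takes over 72 s, if anything falls off the work surface, if the arm or the gripper's body presses on something with over 40 N, if the wrist force passes 120 N, or if a joint passes its speed limit or range.

ROBOT

A 6-joint arm with a two-finger parallel gripper is mounted at the origin on a cart in front of the work surface, level with it; the furniture and walls round the work are solid. World frame = base frame: x ahead of the robot, y to its left, z up, the work surface at z = 0. Lengths are in m, angles in rad, forces in N, time in s.
With the tool pointing down it reaches from about 0.275 to 0.975 m from the base axis. Payload 8.4 kg.
Tool frame: the origin (TCP) lies midway between the tips of the shut fingers; the grasp point (between the pads) lies 19 mm behind it; z points along the fingers, y is the direction in which the jaws open and shut (so a half turn about z gives the same grasp; the last joint's range is limited). The gripper opens to 92 mm and grips with 3 to 60 N. Pads are 20 mm wide; open, the fingers measure 128 mm over their backs; the gripper's body (75 mm by 189 mm) begins 69 mm behind the grasp point.
Start: joints at [1.175, 0.353, 1.633, -0, 1.155, -0.002], TCP at [0.24, 0.577, 0.179] pointing down, gripper open.
Joint ranges: [-2.63, 2.63], [-0.92, 2.1], [0.06, 2.66], [-1.3, 4.44], [0, 2.69], [-3.02, 3.02]. Speed limits (rad/s): [2.22, 2.22, 2.79, 3.14, 3.14, 3.14].

INTERFACE

Orientations are given as a rotation vector (axis times angle).
In Python, from plant import * gives the robot as it stands.
- The arm moves only by the tool servo_tool, never from a script. Its argument "increments" is a list that holds one entry, the list of rows, each a list of 7 numbers: the turn, a rotation vector about the tool's x, y, z in degrees, then the shift along the tool's x, y, z in m, then the opening, from -1 (shut) to 1 (fully open). A call has 1 to 10 rows; each row shifts and turns the pose as measured when the row begins, along the tool's axes as they then stand; what a row does not reach is not made up. A row lasts 1/12 s, in which the tool goes at most 41.7 mm and 7.16 degrees, less where a joint would pass 70% of its speed; a pose out of reach is approached as far as the arm can. A call is refused whole if a number of a shift passes 0.0417 or a number of a turn 7.16, either way. A call with a gripper value outside its range is refused whole. The fingers move at their own pace and stop on an object; the grip force is fixed at half the most. Time passes only in rows, so rows that do not move let the fingers close. It gives the time, the measured TCP pose, the force and the opening at its end, in the units of the state.
- read_state(): the state, without advancing time (a new reading comes with each control period).
- grab_frame(name): name is "scene" or "top"; returns a dict with "img" (400x640x3 uint8, red, green, blue), "fx", "fy", "cx", "cy" (pixels), "R" (3x3) and "t" (3): a world point X has camera coordinates R X + t. Camera axes: x right, y down, z forward; pixel columns grow to the right and rows downward; lengths in m; the calibration is good to about 2 mm. A picture is of the moment at which its call begins. There is no depth.
- job_done(): hands the job in, once; it reports no verdict.
The state is a dict: "clock": time; "q": joint angles; "dq": joint speeds; "joint_torque": joint torques, N m; "ee_pos": TCP position; "ee_rot": TCP orientation; "ft_force": force on the tool from outside, world axes, zero at the start; "wrist_torque": the same for the moment, N m; "width": finger opening in m.
Only numpy, scipy, OpenCV 4.12 (cv2) and the standard library are available. Lean on these libraries where they do the work, as an engineer would, in place of code of your own. Each camera call takes 0.05 s, during which the arm holds its last target.

## Working session

There is one attempt and no reset: what is moved stays moved. The work goes in short steps, Python scripts to look and compute and a tool call to move; the robot and the scene stay as the last step left them, time stands still between calls to the robot, and variables do not carry over. Pictures are saved under pics/ and viewed, and the job is handed in when it is done.

Besides the shell and the picture viewer there is one more tool, called after "Call:" in YAML: its name, and indented under it one key for each argument. servo_tool: Moves the arm, as the interface text tells. Its arguments: {"type":"object","properties":{"increments":{"type":"array"}},"required":["increments"]}

```bash
ls; mkdir -p pics
python3 - <<'E'
from plant import *
import cv2
s=read_state(); print(s)
for n in("scene","top"):
    f=grab_frame(n); cv2.imwrite(f"pics/{n}0.png",f["img"][:,:,::-1]); print(n,f["fx"],f["fy"],f["cx"],f["cy"],f["R"],f["t"])
    import numpy as np; np.savez(f"{n}0.npz",**f)
E
```

```text
pics
{'clock': 0.0, 'q': array([ 1.17459140e+00,  3.53639947e-01,  1.63413578e+00,  3.25330600e-07,
        1.15520098e+00, -2.39300211e-03]), 'dq': array([-0.00041398, -0.00161712, -0.00057542, -0.00147973, -0.00068849,
       -0.00068753]), 'joint_torque': array([ 6.34256430e-04, -5.93851805e+01, -3.34211183e+01,  6.96435501e-02,
        2.32681353e-02, -1.03851378e-04]), 'ee_pos': array([0.23960347, 0.57665322, 0.17836815]), 'ee_rot': array([-6.14555078e-01, -3.08061657e+00,  2.13076232e-03]), 'ft_force': array([ 0.00849857, -0.96342988, -0.26224841]), 'wrist_torque': array([ 0.00856565, -0.02097595, -0.03001813]), 'width': 0.09168002664030844}
scene 368.37516232002974 368.37516232002974 322.997770298142 203.7143332030979 [[-0.97913464 -0.20311713  0.0062284 ]
 [-0.12384359  0.57213208 -0.81075745]
 [ 0.16111526 -0.79461205 -0.5853491 ]] [0.52079965 0.14380033 1.33973672]
top 517.527474528978 517.527474528978 307.32781631020987 195.5848047761964 [[ 0.00988119 -0.99993488 -0.00570889]
 [-0.97692699 -0.00843543 -0.21340691]
 [ 0.21334485  0.00768588 -0.97694672]] [-0.01347187  0.54434342  1.67307571]
```

View pics/scene0.png

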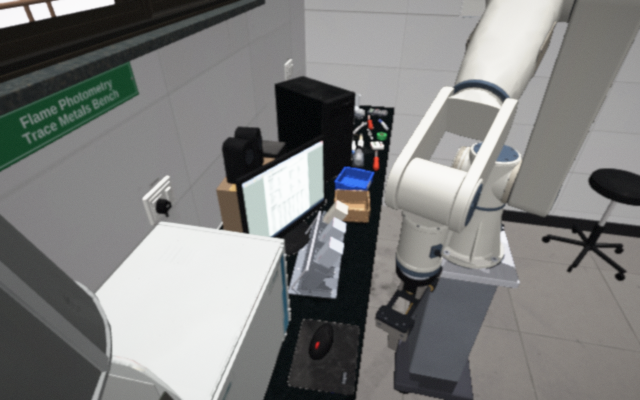

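View pics/top0.png

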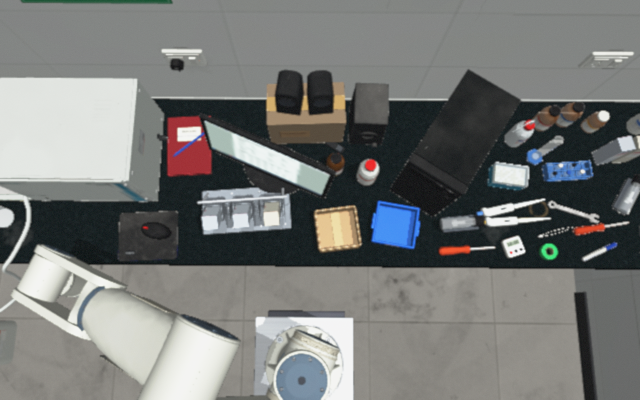

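The overview from the top camera shows the rack at about (245,210), the box at (337,228) and the tray at (396,224). I'll zoom in.

Run:
```python
import cv2
a=cv2.imread("pics/top0.png")[180:260,190:310]; cv2.imwrite("pics/z1.png",cv2.resize(a,None,fx=6,fy=6,interpolation=cv2.INTER_CUBIC))
a=cv2.imread("pics/top0.png")[185:265,305:430]; cv2.imwrite("pics/z2.png",cv2.resize(a,None,fx=6,fy=6,interpolation=cv2.INTER_CUBIC))
a=cv2.imread("pics/scene0.png")[160:300,280:380]; cv2.imwrite("pics/z3.png",cv2.resize(a,None,fx=4,fy=4,interpolation=cv2.INTER_CUBIC))
```

```text
(no output)
```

View pics/z1.png

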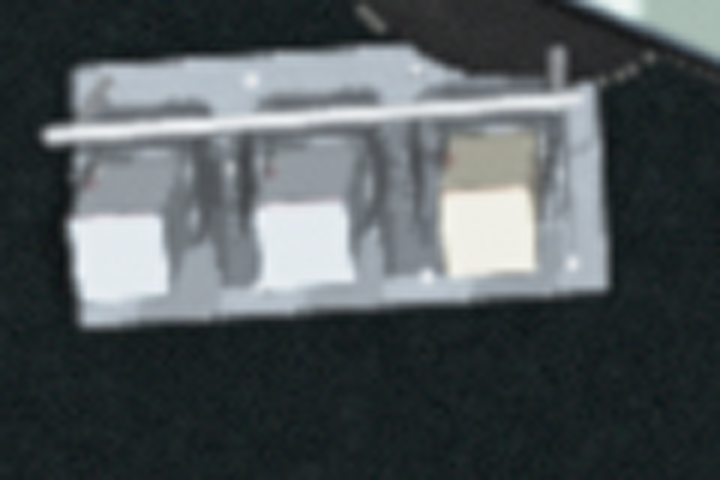

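View pics/z2.png

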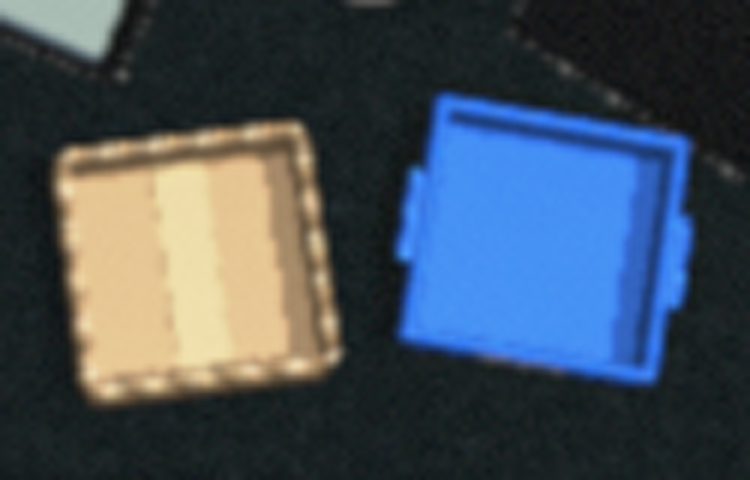

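View pics/z3.png

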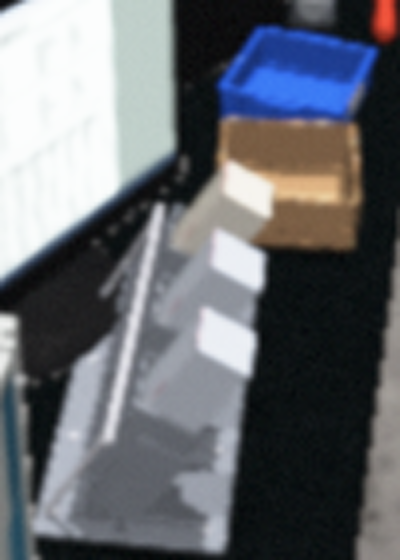

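In the crops, the top faces (bright) of the grey, grey and tan cartons run left to right. All of them lean towards the robot. Next I'll measure them with masks and rays.

```bash
cat > h.py <<'E'
import numpy as np, cv2
from scipy.spatial.transform import Rotation as Ro
def ray(f,uv,z):
    uv=np.asarray(uv,float).reshape(-1,2); R=f["R"];t=f["t"]
    d=np.c_[(uv[:,0]-f["cx"])/f["fx"],(uv[:,1]-f["cy"])/f["fy"],np.ones(len(uv))]@R
    c=-R.T@t
    return c+d*((z-c[2])/d[:,2])[:,None]
def proj(f,X):
    p=np.atleast_2d(X)@f["R"].T+f["t"]; return np.c_[f["fx"]*p[:,0]/p[:,2]+f["cx"],f["fy"]*p[:,1]/p[:,2]+f["cy"]]
E
python3 - <<'E'
from h import *
f=dict(np.load("top0.npz")); im=f["img"]; print("cam",-f["R"].T@f["t"])
hsv=cv2.cvtColor(im,cv2.COLOR_RGB2HSV)
def comps(m,x0,x1,y0,y1,amin):
    mm=np.zeros_like(m);mm[y0:y1,x0:x1]=m[y0:y1,x0:x1]
    n,l,s,c=cv2.connectedComponentsWithStats(mm.astype(np.uint8),connectivity=4)
    return [(s[i],c[i],(l==i)) for i in range(1,n) if s[i][4]>=amin]
g=im.min(2)
print(im[222,210],im[222,241],im[222,271],im[209,210],im[209,240],im[209,271])
m=(im[:,:,0]>215)&(im[:,:,2]>200)
for s,c,mk in comps(m,198,300,205,245,40):
    cn,_=cv2.findContours(mk.astype(np.uint8),cv2.RETR_EXTERNAL,cv2.CHAIN_APPROX_NONE)
    r=cv2.minAreaRect(cn[0]); print("top",s,c,r,ray(f,c,.1726).round(4),ray(f,cv2.boxPoints(r),.1726).round(4)[:,:2].tolist())
H,S,V=hsv[...,0],hsv[...,1],hsv[...,2]
for nm,m,z in(("tray",(H>100)&(H<120)&(S>120),.046),("box",(H>8)&(H<28)&(S>40)&(V>90),.058)):
  for s,c,mk in comps(m,305,430,195,260,300):
    cn,_=cv2.findContours(mk.astype(np.uint8),cv2.RETR_EXTERNAL,cv2.CHAIN_APPROX_NONE)
    cn=max(cn,key=cv2.contourArea)
    mo=cv2.morphologyEx(mk.astype(np.uint8),cv2.MORPH_OPEN,np.ones((13,13))) 
    c2,_=cv2.findContours(mo,cv2.RETR_EXTERNAL,cv2.CHAIN_APPROX_NONE)
    W=ray(f,cn.reshape(-1,2),z)[:,:2].astype(np.float32); print(nm,s,cv2.minAreaRect(W))
    W=ray(f,max(c2,key=cv2.contourArea).reshape(-1,2),z)[:,:2].astype(np.float32); print(cv2.minAreaRect(W))
# rack base corners from zoom pic (z1: /6 +190,180)
p=np.array([[75,65],[85,325],[608,290],[595,85]])/6+[190,180]
print(ray(f,p,0.003).round(3).tolist())
for c in ((55,155),(305,122),(340,360),(95,403)): print("boxc",ray(f,np.array(c)/6+[305,185],.058).round(4).tolist())
for c in ((437,93),(692,135),(655,384),(399,342)): print("trayc",ray(f,np.array(c)/6+[305,185],.046).round(4).tolist())
E
```

```text
cam [ 0.1749748  -0.02173828  1.75059557]
[227 234 238] [227 233 238] [239 239 231] [149 157 163] [147 156 161] [163 164 150]
top [264 212  15  14 192] [270.92708333 218.25      ] ((271.0, 218.5), (13.0, 14.0), 90.0) [[0.4469 0.1025 0.1726]] [[0.4663, 0.1245], [0.4667, 0.0811], [0.426, 0.0802], [0.4256, 0.1234]]
top [233 214  16  14 185] [240.04324324 220.37297297] ((240.5, 220.5), (13.0, 15.0), 90.0) [[0.4394 0.1979 0.1726]] [[0.4592, 0.2205], [0.4596, 0.174], [0.4189, 0.1726], [0.4185, 0.2188]]
top [203 216  15  14 179] [209.53072626 222.3575419 ] ((210.0, 222.5), (13.0, 14.0), 90.0) [[0.4323 0.292  0.1726]] [[0.4521, 0.3132], [0.4524, 0.2698], [0.4118, 0.2679], [0.4114, 0.3111]]
tray [ 370  200   51   50 2070] ((0.45161908864974976, -0.30148935317993164), (0.16583019495010376, 0.1497877538204193), 79.94012451171875)
((0.4516143798828125, -0.3015158474445343), (0.1657707691192627, 0.1497877538204193), 79.94012451171875)
box [ 314  205   48   47 1875] ((0.4367600679397583, -0.10864679515361786), (0.14360594749450684, 0.14495758712291718), 7.7527947425842285)
((0.4369218349456787, -0.10851765424013138), (0.1433052271604538, 0.1447974592447281), 7.6520094871521)
[[0.57, 0.356, 0.003], [0.419, 0.342, 0.003], [0.442, 0.045, 0.003], [0.561, 0.055, 0.003]]
boxc [[0.4929, -0.0317, 0.058]]
boxc [[0.5127, -0.1704, 0.058]]
boxc [[0.3804, -0.1881, 0.058]]
boxc [[0.3557, -0.0544, 0.058]]
trayc [[0.5324, -0.2455, 0.046]]
trayc [[0.5096, -0.3873, 0.046]]
trayc [[0.3702, -0.3619, 0.046]]
trayc [[0.3921, -0.2219, 0.046]]
```

```bash
cat >> h.py <<'E'
YR=4.4
TOPS={"tan":(.4469,.1025,.1726),"mid":(.4394,.1979,.1726),"left":(.4323,.2920,.1726)}
def orient(yaw,tilt,ref):
    # tool z = -(axis leaning to -x by tilt); tool y = +-y of frame; pick sign nearest ref
    B=Ro.from_euler("ZY",[yaw,-tilt],degrees=True)   # carton frame
    best=None
    for s in (1,-1):
        M=B.as_matrix(); Z=-M[:,2]; Y=s*M[:,1]; R=Ro.from_matrix(np.c_[np.cross(Y,Z),Y,Z])
        a=(ref.inv()*R).magnitude()
        if best is None or a<best[0]: best=(a,R)
    return best[1]
def axis(yaw,tilt): return Ro.from_euler("ZY",[yaw,-tilt],degrees=True).as_matrix()[:,2]
def plan(p0,R0,wps,o):
    """wps: list of (pos,R,nrows[,open]) -> print rows in tool axes"""
    rows=[]
    for w in wps:
        p1,R1,n=w[:3]; oo=w[3] if len(w)>3 else o
        rv=(R0.inv()*R1).as_rotvec()
        Rc=R0
        for i in range(n):
            Rn=R0*Ro.from_rotvec(rv*(i+1)/n)
            d=Rc.inv().apply((np.asarray(p1)-p0)/n); t=np.degrees((Rc.inv()*Rn).as_rotvec())
            rows.append([round(float(x),2) for x in t]+[round(float(x),4) for x in d]+[oo]); Rc=Rn
        p0,R0=np.asarray(p1),R1
    for i in range(0,len(rows),10): print("[["+",\n".join(str(r).replace(" ","") for r in rows[i:i+10])+"]]\n")
def cur():
    from plant import read_state
    s=read_state(); return s,np.array(s["ee_pos"]),Ro.from_rotvec(s["ee_rot"])
E
python3 - <<'E'
from h import *
f=dict(np.load("top0.npz"))
for uv,z in (((328,193),.05),((332,172),.36),((328,193),.36)): print(ray(f,uv,z).round(3))
s,p,R=cur(); print(R.as_matrix().round(3),p)
Rr=orient(YR,30,R); print(Rr.as_matrix().round(3),np.degrees((R.inv()*Rr).as_rotvec()))
a=axis(YR,30); T=np.array(TOPS["tan"]); print(a)
plan(p,R,[((.30,.40,.27),Ro.from_rotvec((Rr*R.inv()).as_rotvec()*.4)*R,7),(T+.06*a,Rr,11)],.6)
E
```

```text
[[ 0.556 -0.078  0.05 ]]
[[ 0.546 -0.079  0.36 ]]
[[ 0.486 -0.068  0.36 ]]
[[-0.923  0.384 -0.   ]
 [ 0.384  0.923 -0.001]
 [ 0.    -0.001 -1.   ]] [0.23960912 0.57673095 0.17843869]
[[-0.863 -0.077  0.499]
 [-0.066  0.997  0.038]
 [-0.5    0.    -0.866]] [ -7.12495191 -29.4565252  -26.31996132]
[-0.49852638 -0.03835951  0.8660254 ]
[[[-0.41,-1.68,-1.5,-0.0177,-0.02,-0.0131,0.6],
[-0.41,-1.68,-1.5,-0.0175,-0.0204,-0.0127,0.6],
[-0.41,-1.68,-1.5,-0.0173,-0.0208,-0.0123,0.6],
[-0.41,-1.68,-1.5,-0.0171,-0.0211,-0.012,0.6],
[-0.41,-1.68,-1.5,-0.0169,-0.0215,-0.0116,0.6],
[-0.41,-1.68,-1.5,-0.0167,-0.0218,-0.0113,0.6],
[-0.41,-1.68,-1.5,-0.0164,-0.0222,-0.0109,0.6],
[-0.39,-1.61,-1.44,-0.0149,-0.0246,0.0067,0.6],
[-0.39,-1.61,-1.44,-0.0141,-0.025,0.0069,0.6],
[-0.39,-1.61,-1.44,-0.0133,-0.0254,0.0071,0.6]]]

[[[-0.39,-1.61,-1.44,-0.0124,-0.0258,0.0073,0.6],
[-0.39,-1.61,-1.44,-0.0116,-0.0261,0.0075,0.6],
[-0.39,-1.61,-1.44,-0.0107,-0.0265,0.0076,0.6],
[-0.39,-1.61,-1.44,-0.0098,-0.0268,0.0077,0.6],
[-0.39,-1.61,-1.44,-0.0089,-0.0271,0.0078,0.6],
[-0.39,-1.61,-1.44,-0.008,-0.0273,0.0078,0.6],
[-0.39,-1.61,-1.44,-0.0071,-0.0276,0.0079,0.6],
[-0.39,-1.61,-1.44,-0.0062,-0.0278,0.0079,0.6]]]
```

Run:
```python
import cv2
a=cv2.imread("pics/top0.png")[105:205,195:345]; cv2.imwrite("pics/z4.png",cv2.resize(a,None,fx=5,fy=5,interpolation=cv2.INTER_CUBIC))
```

```text
(no output)
```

View pics/z4.png

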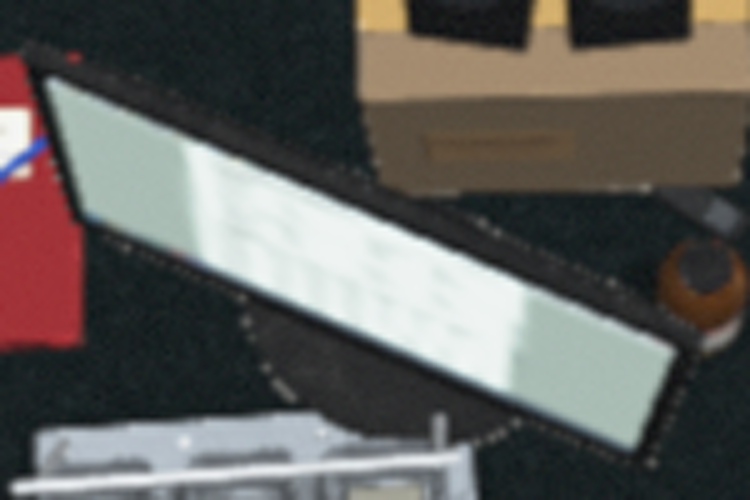

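Call:
servo_tool:
  increments:
    - [[-0.4, -1.7, -1.5, -0.0177, -0.02, -0.013, 0.6], [-0.4, -1.7, -1.5, -0.0175, -0.0204, -0.013, 0.6], [-0.4, -1.7, -1.5, -0.0173, -0.0208, -0.012, 0.6], [-0.4, -1.7, -1.5, -0.0171, -0.0211, -0.012, 0.6], [-0.4, -1.7, -1.5, -0.017, -0.0215, -0.012, 0.6], [-0.4, -1.7, -1.5, -0.0167, -0.0218, -0.011, 0.6], [-0.4, -1.7, -1.5, -0.0164, -0.0222, -0.011, 0.6], [-0.4, -1.6, -1.4, -0.015, -0.0246, 0.007, 0.6], [-0.4, -1.6, -1.4, -0.014, -0.025, 0.007, 0.6], [-0.4, -1.6, -1.4, -0.013, -0.0254, 0.007, 0.6]]

```text
clock: 0.93
ee_pos: [0.3349, 0.3109, 0.259]
ee_rot: [0.168, 2.827, 0.008]
ft_force: [0.7, 0.2, 0.5]
width: 0.0733
```

```bash
cat > tan1.py <<'E'
from h import *
import sys
s,p,R=cur(); print(s["clock"],p.round(4),s["width"],s["q"].round(2))
Rr=orient(YR,30,R); a=axis(YR,30); T=np.array(TOPS[sys.argv[1]]); n=int(sys.argv[3])
if n: plan(p,R,[(T+float(sys.argv[2])*a,Rr,n)],float(sys.argv[4]))
E
python3 tan1.py tan .06 10 .6
```

```text
0.9333 [0.3349 0.3109 0.259 ] 0.07331475554972901 [ 0.97 -0.11  2.03 -0.3   1.07 -0.36]
[[[-0.32,-1.22,-1.06,-0.0092,-0.0201,0.006,0.6],
[-0.32,-1.22,-1.06,-0.0087,-0.0203,0.0061,0.6],
[-0.32,-1.22,-1.06,-0.0082,-0.0205,0.0062,0.6],
[-0.32,-1.22,-1.06,-0.0077,-0.0206,0.0062,0.6],
[-0.32,-1.22,-1.06,-0.0071,-0.0208,0.0063,0.6],
[-0.32,-1.22,-1.06,-0.0066,-0.021,0.0063,0.6],
[-0.32,-1.22,-1.06,-0.0061,-0.0211,0.0063,0.6],
[-0.32,-1.22,-1.06,-0.0056,-0.0213,0.0063,0.6],
[-0.32,-1.22,-1.06,-0.005,-0.0214,0.0063,0.6],
[-0.32,-1.22,-1.06,-0.0045,-0.0215,0.0063,0.6]]]
```

Call:
servo_tool:
  increments:
    - [[-0.3, -1.2, -1.1, -0.009, -0.0201, 0.006, 0.6], [-0.3, -1.2, -1.1, -0.009, -0.0203, 0.006, 0.6], [-0.3, -1.2, -1.1, -0.008, -0.0205, 0.006, 0.6], [-0.3, -1.2, -1.1, -0.008, -0.0206, 0.006, 0.6], [-0.3, -1.2, -1.1, -0.007, -0.0208, 0.006, 0.6], [-0.3, -1.2, -1.1, -0.0065, -0.021, 0.006, 0.6], [-0.3, -1.2, -1.1, -0.006, -0.021, 0.006, 0.6], [-0.3, -1.2, -1.1, -0.0055, -0.0213, 0.006, 0.6], [-0.3, -1.2, -1.1, -0.005, -0.0214, 0.006, 0.6], [-0.3, -1.2, -1.1, -0.0045, -0.0215, 0.006, 0.6]]

```text
clock: 1.77
ee_pos: [0.4172, 0.0882, 0.2254]
ee_rot: [-0.129, 2.606, 0.017]
ft_force: [0.8, 1.0, -0.6]
width: 0.0738
```

```bash
python3 tan1.py tan .04 3 .6
python3 - <<'E'
from plant import *
import cv2
from h import *
f=grab_frame("scene"); g=grab_frame("top")
a=cv2.resize(f["img"][150:300,270:420,::-1],(400,400)); b=cv2.resize(g["img"][150:270,200:320,::-1],(400,400))
cv2.imwrite("pics/a1.png",np.hstack([a,b]))
E
```

```text
1.7667 [0.4172 0.0882 0.2254] 0.07382868749612441 [ 0.32 -0.35  2.36 -0.21  0.62 -1.21]
[[[-0.04,0.17,0.43,-0.0001,0.004,0.007,0.6],
[-0.04,0.17,0.43,-0.0001,0.004,0.007,0.6],
[-0.04,0.17,0.43,-0.0001,0.004,0.007,0.6]]]
```

View pics/a1.png

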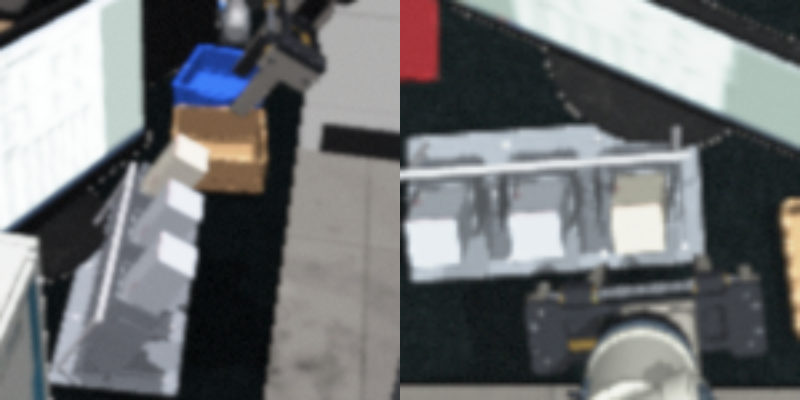

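The gripper hangs in front of the tan carton. In the right half it sits at about (648,300) against the carton at (638,230), which fits the roughly 13 mm y overshoot in the readout. I'll correct that first.

Call:
servo_tool:
  increments:
    - [[-0.1, 0.5, 1.3, 0, 0.012, 0.01, 0.6], [0, 0, 0, 0, 0, 0.005, 0.6], [0, 0, 0, 0, 0, 0, 0.6]]

```text
clock: 2.12
ee_pos: [0.4231, 0.097, 0.2111]
ee_rot: [-0.082, 2.62, 0.024]
ft_force: [-0.8, 0.2, -0.2]
width: 0.0741
```

```bash
python3 tan1.py tan -.05 9 .6
```

```text
2.1167 [0.4231 0.097  0.2111] 0.07412412706980702 [ 0.35 -0.3   2.36 -0.25  0.59 -1.11]
[[[-0.04,-0.02,-0.08,-0.0002,0.0005,0.0106,0.6],
[-0.04,-0.02,-0.08,-0.0002,0.0005,0.0106,0.6],
[-0.04,-0.02,-0.08,-0.0002,0.0005,0.0106,0.6],
[-0.04,-0.02,-0.08,-0.0002,0.0004,0.0106,0.6],
[-0.04,-0.02,-0.08,-0.0002,0.0004,0.0106,0.6],
[-0.04,-0.02,-0.08,-0.0002,0.0004,0.0106,0.6],
[-0.04,-0.02,-0.08,-0.0002,0.0004,0.0106,0.6],
[-0.04,-0.02,-0.08,-0.0002,0.0004,0.0106,0.6],
[-0.04,-0.02,-0.08,-0.0002,0.0004,0.0106,0.6]]]
```

Call:
servo_tool:
  increments:
    - [[-0.3, 0, -0.6, -0.001, 0.004, 0.005, 0.6], [0, 0, 0, 0, 0, 0.015, 0.6], [0, 0, 0, 0, 0, 0.018, 0.6], [0, 0, 0, 0, 0, 0.018, 0.6], [0, 0, 0, 0, 0, 0.018, 0.6], [0, 0, 0, 0, 0, 0.015, 0.6], [0, 0, 0, 0, 0, 0.008, 0.6], [0, 0, 0, 0, 0, 0, 0.6]]

```text
clock: 2.78
ee_pos: [0.4749, 0.1142, 0.1254]
ee_rot: [-0.124, 2.615, 0.035]
ft_force: [0.2, -1.3, -0.1]
width: 0.0738
```

```bash
python3 tan1.py tan -.05 1 .6
```

```text
2.7833 [0.4749 0.1142 0.1254] 0.07378532443476224 [ 0.32 -0.02  2.38 -0.41  0.28 -0.97]
[[[0.6,0.0,0.89,0.0015,-0.0094,-0.0054,0.6]]]
```

Call:
servo_tool:
  increments:
    - [[0.6, 0, 0.9, 0.0015, -0.009, -0.004, 0.6], [0, 0, 0, 0, 0, 0, 0.6]]

```text
clock: 2.95
ee_pos: [0.4716, 0.1054, 0.1275]
ee_rot: [-0.103, 2.619, 0.026]
ft_force: [-0.1, 0.9, -0.4]
width: 0.0735
```

```bash
python3 tan1.py tan -.05 1 .6
```

```text
2.95 [0.4716 0.1054 0.1275] 0.07345513782510353 [ 0.31 -0.03  2.39 -0.41  0.3  -0.98]
[[[-0.01,-0.15,0.11,-0.001,-0.001,-0.0015,0.6]]]
```

Aligned, so I'll close the jaws.

Call:
servo_tool:
  increments:
    - [[0, 0, 0, 0, -0.001, 0, -1], [0, 0, 0, 0, 0, 0, -1], [0, 0, 0, 0, 0, 0, -1], [0, 0, 0, 0, 0, 0, -1], [0, 0, 0, 0, 0, 0, -1]]

```text
clock: 3.37
ee_pos: [0.4722, 0.1047, 0.1308]
ee_rot: [-0.103, 2.614, 0.028]
ft_force: [2.3, 0.5, -4.5]
width: 0.0459
```

```bash
python3 tan1.py tan .05 9 -1
```

```text
3.3667 [0.4722 0.1047 0.1308] 0.04586686507688655 [ 0.31 -0.04  2.39 -0.4   0.3  -0.99]
[[[0.01,0.02,0.01,0.0001,-0.0,-0.011,-1.0],
[0.01,0.02,0.01,0.0001,-0.0,-0.011,-1.0],
[0.01,0.02,0.01,0.0001,-0.0,-0.011,-1.0],
[0.01,0.02,0.01,0.0001,-0.0,-0.011,-1.0],
[0.01,0.02,0.01,0.0001,-0.0,-0.011,-1.0],
[0.01,0.02,0.01,0.0001,-0.0,-0.011,-1.0],
[0.01,0.02,0.01,0.0001,-0.0,-0.011,-1.0],
[0.01,0.02,0.01,0.0001,-0.0,-0.011,-1.0],
[0.01,0.02,0.01,0.0001,-0.0,-0.011,-1.0]]]
```

Call:
servo_tool:
  increments:
    - [[0, 0, 0, 0, 0, -0.008, -1], [0, 0, 0, 0, 0, -0.01, -1], [0, 0, 0, 0, 0, -0.01, -1], [0, 0, 0, 0, 0, -0.01, -1], [0, 0, 0, 0, 0, -0.01, -1]]

```text
clock: 3.78
ee_pos: [0.4463, 0.1029, 0.1737]
ee_rot: [-0.104, 2.616, 0.029]
ft_force: [2.9, 0.3, -4.1]
width: 0.0454
```

```bash
python3 tan1.py tan .055 5 -1; python3 -c "
from plant import *
print(read_state()['ft_force'])"
```

```text
3.7833 [0.4463 0.1029 0.1737] 0.045391452088532035 [ 0.33 -0.18  2.38 -0.29  0.45 -1.09]
[[[0.02,0.0,0.03,0.0,-0.0001,-0.0107,-1.0],
[0.02,0.0,0.03,0.0,-0.0001,-0.0107,-1.0],
[0.02,0.0,0.03,0.0,-0.0001,-0.0107,-1.0],
[0.02,0.0,0.03,0.0,-0.0001,-0.0107,-1.0],
[0.02,0.0,0.03,0.0,-0.0001,-0.0107,-1.0]]]

[ 2.94715907  0.32047389 -4.14169312]
```

Call:
servo_tool:
  increments:
    - [[0, 0, 0, 0, 0, -0.011, -1], [0, 0, 0, 0, 0, -0.012, -1], [0, 0, 0, 0, 0, -0.012, -1], [0, 0, 0, 0, 0, -0.012, -1], [0, 0, 0, 0, 0, -0.012, -1], [0, 0, 0, 0, 0, -0.006, -1], [0, 0, 0, 0, 0, 0, -1], [0, 0, 0, 0, 0, 0, -1]]

```text
clock: 4.45
ee_pos: [0.406, 0.1001, 0.2336]
ee_rot: [-0.107, 2.621, 0.033]
ft_force: [0.1, -0.3, -3.5]
width: 0.0456
```

```bash
python3 tan1.py tan .055 1 -1
python3 - <<'E'
from plant import *
import cv2
from h import *
print(read_state()['ft_force'])
f=grab_frame("scene"); g=grab_frame("top")
print(read_state()['ft_force'])
a=cv2.resize(f["img"][150:300,270:420,::-1],(400,400)); b=cv2.resize(g["img"][150:270,200:320,::-1],(400,400))
cv2.imwrite("pics/a2.png",np.hstack([a,b]))
E
```

```text
4.45 [0.406  0.1001 0.2336] 0.045604008304621586 [ 0.37 -0.37  2.34 -0.22  0.68 -1.15]
[[[0.34,-0.26,0.19,-0.0051,-0.0009,0.0183,-1.0]]]

[ 0.14654944 -0.29579983 -3.5345887 ]
[-0.05347129  0.29525864 -4.48075755]
```

View pics/a2.png

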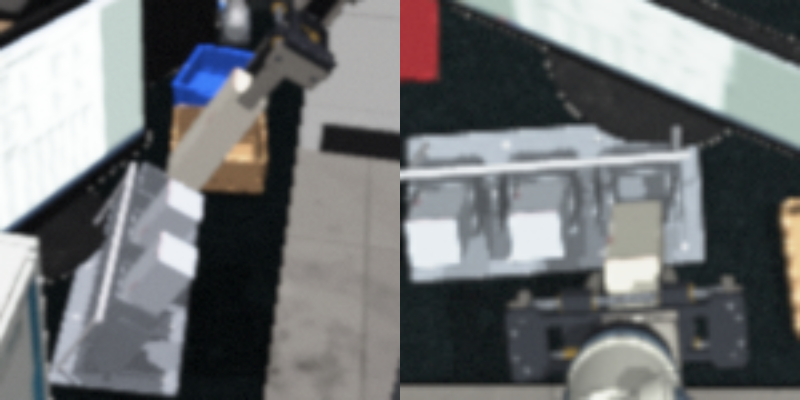

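The tan carton holds a lamp (about 4 N). It hangs clear of the pocket at image (220,130) and stayed aligned with the tool, so it goes to the tray's near slot.

```bash
cat >> h.py <<'E'
CONT={"tray":((.452,-.3022),-9.1),"box":((.4368,-.1093),8.1)}
def slot(c,off):
    (x,y),w=CONT[c]; w=np.radians(w); return np.array([x+off*np.cos(w),y+off*np.sin(w)])
E
cat > go.py <<'E'
from h import *
import sys
# go.py container off z n open [via x y z n]
s,p,R=cur(); c=sys.argv[1]; off,z=map(float,sys.argv[2:4]); n=int(sys.argv[4]); o=float(sys.argv[5])
print(s["clock"],p.round(4),s["ft_force"].round(2),s["width"].round(4),s["q"].round(2))
Rt=orient(CONT[c][1],0,R); tgt=np.r_[slot(c,off),z]; print(tgt.round(4))
w=[]
if len(sys.argv)>6:
    v=list(map(float,sys.argv[6:9])); m=int(sys.argv[9]); rv=(Rt*R.inv()).as_rotvec(); w.append((v,Ro.from_rotvec(rv*m/(m+n))*R,m))
if n: plan(p,R,w+[(tgt,Rt,n)],o)
E
python3 go.py tray -.027 .24 14 -1 .40 .06 .29 4
```

```text
Traceback (most recent call last):
  File "go.py", line 5, in <module>
    print(s["clock"],p.round(4),s["ft_force"].round(2),s["width"].round(4),s["q"].round(2))
                                                       ^^^^^^^^^^^^^^^^
AttributeError: 'float' object has no attribute 'round'
```

```bash
sed -i 's/s\["width"\].round(4)/round(s["width"],4)/' go.py
python3 go.py tray -.027 .24 14 -1 .40 .06 .29 4
```

```text
4.55 [0.4061 0.1    0.2331] [-0.05  0.3  -4.48] 0.0456 [ 0.37 -0.37  2.34 -0.22  0.68 -1.15]
[ 0.4253 -0.2979  0.24  ]
[[[0.21,1.64,0.75,-0.005,-0.0098,-0.0135,-1.0],
[0.21,1.64,0.75,-0.0048,-0.0098,-0.0137,-1.0],
[0.21,1.64,0.75,-0.0045,-0.0098,-0.0138,-1.0],
[0.21,1.64,0.75,-0.0042,-0.0098,-0.0138,-1.0],
[0.21,1.64,0.75,0.0003,-0.0257,0.0034,-1.0],
[0.21,1.64,0.75,-0.0001,-0.0256,0.0035,-1.0],
[0.21,1.64,0.75,-0.0006,-0.0256,0.0036,-1.0],
[0.21,1.64,0.75,-0.001,-0.0256,0.0036,-1.0],
[0.21,1.64,0.75,-0.0015,-0.0256,0.0037,-1.0],
[0.21,1.64,0.75,-0.0019,-0.0255,0.0037,-1.0]]]

[[[0.21,1.64,0.75,-0.0023,-0.0255,0.0038,-1.0],
[0.21,1.64,0.75,-0.0028,-0.0254,0.0038,-1.0],
[0.21,1.64,0.75,-0.0032,-0.0254,0.0038,-1.0],
[0.21,1.64,0.75,-0.0037,-0.0253,0.0038,-1.0],
[0.21,1.64,0.75,-0.0041,-0.0253,0.0038,-1.0],
[0.21,1.64,0.75,-0.0045,-0.0252,0.0037,-1.0],
[0.21,1.64,0.75,-0.005,-0.0251,0.0037,-1.0],
[0.21,1.64,0.75,-0.0054,-0.025,0.0036,-1.0]]]
```

Call:
servo_tool:
  increments:
    - [[0.2, 1, 0.7, -0.005, -0.003, -0.012, -1], [0.2, 1.6, 0.7, -0.005, -0.008, -0.0137, -1], [0.2, 1.6, 0.7, -0.0045, -0.012, -0.0138, -1], [0.2, 1.6, 0.7, -0.0042, -0.016, -0.0138, -1], [0.2, 1.6, 0.7, 0, -0.022, 0.001, -1], [0.2, 1.6, 0.7, 0, -0.025, 0.003, -1], [0.2, 1.6, 0.7, -0.0005, -0.025, 0.0036, -1], [0.2, 1.6, 0.7, -0.001, -0.025, 0.0036, -1], [0.2, 1.6, 0.7, -0.0015, -0.025, 0.0037, -1], [0.2, 1.6, 0.7, -0.002, -0.025, 0.0037, -1]]

```text
clock: 5.38
ee_pos: [0.4094, -0.0923, 0.265]
ee_rot: [0.06, 2.913, 0.017]
ft_force: [0.5, 0.6, -3.7]
width: 0.0456
```

```bash
python3 go.py tray -.027 .24 9 -1
```

```text
5.3833 [ 0.4094 -0.0923  0.265 ] [ 0.53  0.57 -3.67] 0.0456 [-0.29 -0.22  2.08  0.08  1.06 -1.86]
[ 0.4253 -0.2979  0.24  ]
[[[0.19,1.44,0.74,-0.0021,-0.0228,0.0029,-1.0],
[0.19,1.44,0.74,-0.0024,-0.0228,0.003,-1.0],
[0.19,1.44,0.74,-0.0028,-0.0227,0.003,-1.0],
[0.19,1.44,0.74,-0.0032,-0.0227,0.003,-1.0],
[0.19,1.44,0.74,-0.0035,-0.0226,0.003,-1.0],
[0.19,1.44,0.74,-0.0039,-0.0226,0.0029,-1.0],
[0.19,1.44,0.74,-0.0043,-0.0225,0.0029,-1.0],
[0.19,1.44,0.74,-0.0046,-0.0224,0.0029,-1.0],
[0.19,1.44,0.74,-0.005,-0.0224,0.0028,-1.0]]]
```

Call:
servo_tool:
  increments:
    - [[0.2, 1.4, 0.7, -0.002, -0.023, 0.003, -1], [0.2, 1.4, 0.7, -0.0024, -0.023, 0.003, -1], [0.2, 1.4, 0.7, -0.0028, -0.023, 0.003, -1], [0.2, 1.4, 0.7, -0.0032, -0.0227, 0.003, -1], [0.2, 1.4, 0.7, -0.0035, -0.0226, 0.003, -1], [0.2, 1.4, 0.7, -0.004, -0.0226, 0.003, -1], [0.2, 1.4, 0.7, -0.0043, -0.022, 0.003, -1], [0.2, 1.4, 0.7, -0.0046, -0.014, 0.003, -1], [0.2, 1.4, 0.7, -0.004, -0.008, 0.003, -1], [0, 0, 0, 0, 0, 0, -1]]

```text
clock: 6.22
ee_pos: [0.428, -0.2956, 0.226]
ee_rot: [-0.26, -3.116, 0.004]
ft_force: [-1.2, 0.6, -3.9]
width: 0.0456
```

```bash
python3 go.py tray -.027 .2 1 -1
```

```text
6.2167 [ 0.428  -0.2956  0.226 ] [-1.17  0.59 -3.86] 0.0456 [-0.6   0.15  1.79 -0.01  1.21 -2.  ]
[ 0.4253 -0.2979  0.2   ]
[[[-0.22,-0.83,-0.46,0.0019,-0.0026,0.0261,-1.0]]]
```

Call:
servo_tool:
  increments:
    - [[-0.2, -0.8, -0.4, 0.002, -0.0025, 0.012, -1], [0, 0, 0, 0, 0, 0.012, -1], [0, 0, 0, 0, 0, 0, -1]]

```text
clock: 6.47
ee_pos: [0.4262, -0.2985, 0.1984]
ee_rot: [-0.25, -3.131, -0.002]
ft_force: [-1.3, 0.7, -3.9]
width: 0.0456
```

```bash
python3 go.py tray -.027 .116 8 -1
cat > snap.py <<'E'
from plant import *
import cv2,sys
from h import *
f=grab_frame("scene"); g=grab_frame("top")
np.savez("cs.npz",**f);np.savez("ct.npz",**g)
a=cv2.resize(f["img"][130:280,280:430,::-1],(400,400),interpolation=cv2.INTER_CUBIC); b=cv2.resize(g["img"][160:290,300:430,::-1],(400,400),interpolation=cv2.INTER_CUBIC)
cv2.imwrite(sys.argv[1],np.hstack([a,b]))
E
python3 snap.py pics/a3.png
```

```text
6.4667 [ 0.4262 -0.2985  0.1984] [-1.28  0.66 -3.87] 0.0456 [-0.61  0.17  1.83  0.    1.14 -2.03]
[ 0.4253 -0.2979  0.116 ]
[[[0.01,-0.01,-0.0,0.0001,0.0,0.0103,-1.0],
[0.01,-0.01,-0.0,0.0001,0.0,0.0103,-1.0],
[0.01,-0.01,-0.0,0.0001,0.0,0.0103,-1.0],
[0.01,-0.01,-0.0,0.0001,0.0,0.0103,-1.0],
[0.01,-0.01,-0.0,0.0001,0.0,0.0103,-1.0],
[0.01,-0.01,-0.0,0.0001,0.0,0.0103,-1.0],
[0.01,-0.01,-0.0,0.0001,0.0,0.0103,-1.0],
[0.01,-0.01,-0.0,0.0001,0.0,0.0103,-1.0]]]
```

View pics/a3.png

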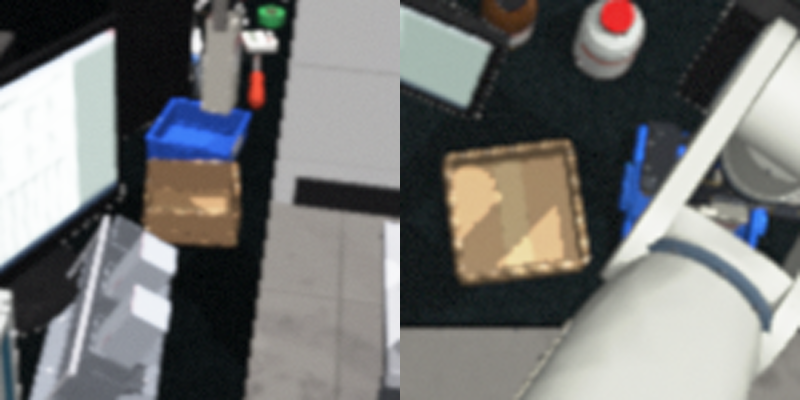

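The tan carton hangs over the tray, with its bottom at about (218,108) in the left crop. I'll check that it's vertical against a projected plumb line.

Run:
```python
from h import *
f=dict(np.load("cs.npz"));s,p,R=cur()
a=Ro.from_euler("z",-9.1,degrees=True).as_matrix()
C=p+np.array([0,0,.049])
img=f["img"][100:200,320:420,::-1].copy()
img=cv2.resize(img,(800,800),interpolation=cv2.INTER_CUBIC)[:600]
for sx,sy in((-1,-1),(-1,1),(1,-1),(1,1)):
    P=np.array([C+a@[sx*.023,sy*.023,0],C+a@[sx*.023,sy*.023,-.158]])
    q=((proj(f,P)+.5-[320,100])*8).astype(int); cv2.line(img,tuple(map(int,q[0])),tuple(map(int,q[1])),(0,0,255),1)
cv2.imwrite("pics/a4.png",img)
```

```text
(no output)
```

View pics/a4.png

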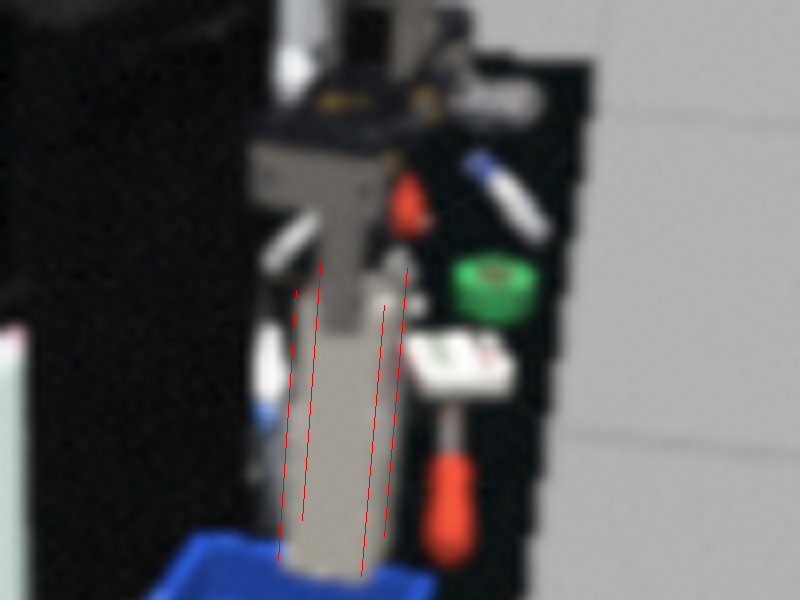

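It's vertical, and its bottom lies where predicted within about 1 px. I'll lower it.

Call:
servo_tool:
  increments:
    - [[0, 0, 0, 0, 0, 0.01, -1], [0, 0, 0, 0, 0, 0.012, -1], [0, 0, 0, 0, 0, 0.012, -1], [0, 0, 0, 0, 0, 0.012, -1], [0, 0, 0, 0, 0, 0.012, -1], [0, 0, 0, 0, 0, 0.008, -1], [0, 0, 0, 0, 0, 0.004, -1], [0, 0, 0, 0, 0, 0, -1]]

```text
clock: 7.23
ee_pos: [0.4304, -0.2991, 0.1298]
ee_rot: [0.244, 3.122, -0.007]
ft_force: [-0.2, 0.7, -4.2]
width: 0.0458
```

```bash
python3 go.py tray -.027 .116 1 -1
```

```text
7.2333 [ 0.4304 -0.2991  0.1298] [-0.23  0.71 -4.23] 0.0458 [-0.61  0.25  1.9   0.    0.98 -2.03]
[ 0.4253 -0.2979  0.116 ]
[[[-0.21,0.57,0.15,0.0053,0.0004,0.0138,-1.0]]]
```

Call:
servo_tool:
  increments:
    - [[-0.2, 0.6, 0.1, 0.005, 0, 0.004, -1], [0, 0, 0, 0, 0, 0.003, -1], [0, 0, 0, 0, 0, 0.003, -1], [0, 0, 0, 0, 0, 0, -1]]

```text
clock: 7.57
ee_pos: [0.426, -0.2988, 0.1205]
ee_rot: [0.248, 3.131, -0.002]
ft_force: [-0.1, -0.4, -3.5]
width: 0.0459
```

```bash
python3 go.py tray -.027 .112 1 -1
```

```text
7.5667 [ 0.426  -0.2988  0.1205] [-0.14 -0.36 -3.46] 0.0459 [-0.61  0.26  1.91 -0.    0.97 -2.03]
[ 0.4253 -0.2979  0.112 ]
[[[-0.06,0.04,0.06,0.0008,0.0008,0.0085,-1.0]]]
```

Call:
servo_tool:
  increments:
    - [[0, 0, 0, 0.001, 0, 0.003, -1], [0, 0, 0, 0, 0, 0.002, -1], [0, 0, 0, 0, 0, 0.001, -1], [0, 0, 0, 0, 0, 0, -1]]

```text
clock: 7.9
ee_pos: [0.4254, -0.2991, 0.1145]
ee_rot: [0.248, 3.13, -0.003]
ft_force: [0.7, 1.1, -3.9]
width: 0.0457
```

Call:
servo_tool:
  increments:
    - [[0, 0, 0, 0, 0, 0.0015, -1], [0, 0, 0, 0, 0, 0.001, -1], [0, 0, 0, 0, 0, 0, -1]]

```text
clock: 8.15
ee_pos: [0.4272, -0.2997, 0.115]
ee_rot: [0.248, 3.126, -0.004]
ft_force: [-0.3, -0.1, -3.4]
width: 0.0455
```

Call:
servo_tool:
  increments:
    - [[0, 0, 0, 0.0015, 0.001, 0.002, -1], [0, 0, 0, 0, 0, 0.002, -1], [0, 0, 0, 0, 0, 0, -1]]

```text
clock: 8.4
ee_pos: [0.4298, -0.3006, 0.115]
ee_rot: [0.248, 3.118, -0.01]
ft_force: [0.1, -0.5, -3.0]
width: 0.0457
```

```bash
python3 go.py tray -.027 .112 1 -1
```

```text
8.4 [ 0.4298 -0.3006  0.115 ] [ 0.05 -0.54 -2.97] 0.0457 [-0.61  0.26  1.92  0.    0.94 -2.03]
[ 0.4253 -0.2979  0.112 ]
[[[-0.31,0.81,0.01,0.0048,0.002,0.0029,-1.0]]]
```

Call:
servo_tool:
  increments:
    - [[-0.3, 0.8, 0, 0.004, 0.002, 0.001, -1], [0, 0, 0, 0, 0, 0, -1]]

```text
clock: 8.57
ee_pos: [0.4264, -0.2984, 0.1144]
ee_rot: [0.249, 3.131, -0.002]
ft_force: [0.2, 0.8, -1.0]
width: 0.0454
```

```bash
python3 go.py tray -.027 .112 1 -1;python3 snap.py pics/a5.png;python3 go.py tray -.027 .112 1 -1
python3 - <<'E'
from h import *
f=dict(np.load("cs.npz"));s,p,R=cur()
a=Ro.from_euler("z",-9.1,degrees=True).as_matrix()
C=p+np.array([0,0,.049])
img=f["img"][130:205,320:420,::-1].copy()
img=cv2.resize(img,(800,600),interpolation=cv2.INTER_CUBIC)[:600]
for sx,sy in((-1,-1),(-1,1),(1,-1),(1,1)):
    P=np.array([C+a@[sx*.023,sy*.023,0],C+a@[sx*.023,sy*.023,-.158]])
    q=((proj(f,P)+.5-[320,130])*8).astype(int); cv2.line(img,tuple(map(int,q[0])),tuple(map(int,q[1])),(0,0,255),1)
cv2.imwrite("pics/a6.png",img)
E
```

```text
8.5667 [ 0.4264 -0.2984  0.1144] [ 0.16  0.85 -1.03] 0.0454 [-0.61  0.27  1.92 -0.    0.96 -2.02]
[ 0.4253 -0.2979  0.112 ]
[[[-0.06,0.04,0.02,0.0011,0.0003,0.0024,-1.0]]]

8.6667 [ 0.4266 -0.2983  0.1144] [-1.28  0.59  2.26] 0.0456 [-0.61  0.27  1.92 -0.    0.95 -2.02]
[ 0.4253 -0.2979  0.112 ]
[[[-0.05,0.08,0.01,0.0013,0.0002,0.0024,-1.0]]]
```

View pics/a6.png

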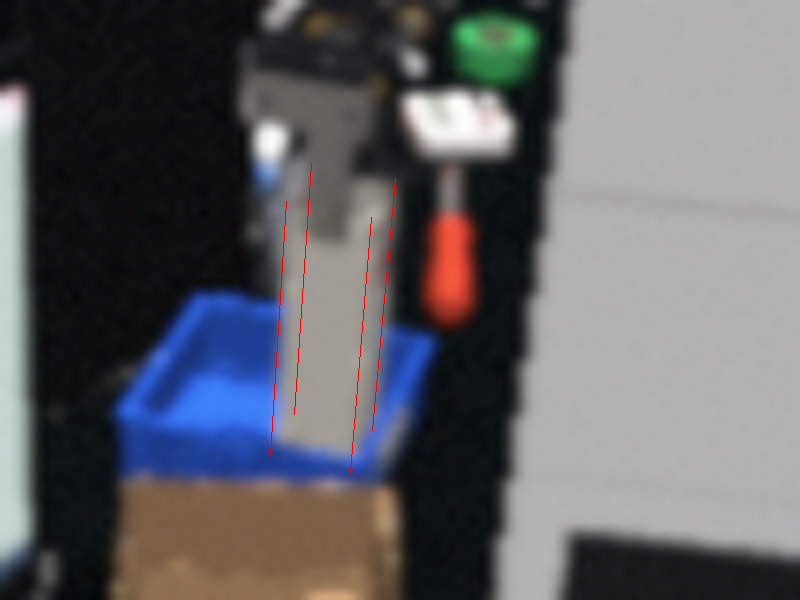

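The wrist force went from −4 to +2 N, so the carton rests on the floor of the tray. The tray wall hides its bottom edge. I'll release and rise.

Call:
servo_tool:
  increments:
    - [[0, 0, 0, 0, 0, 0, 0.4], [0, 0, 0, 0, 0, 0, 0.4], [0, 0, 0, 0, 0, 0, 0.4], [0, 0, 0, 0, 0, -0.002, 0.4]]

```text
clock: 9.0
ee_pos: [0.4262, -0.2981, 0.1157]
ee_rot: [0.249, 3.131, -0.001]
ft_force: [0.0, -0.1, 0.1]
width: 0.0643
```

```bash
python3 go.py tray -.027 .112 1 .4;python3 snap.py pics/a7.png
```

```text
9.0 [ 0.4262 -0.2981  0.1157] [ 0.02 -0.1   0.13] 0.0643 [-0.61  0.27  1.92 -0.    0.96 -2.02]
[ 0.4253 -0.2979  0.112 ]
[[[-0.02,0.02,0.0,0.0009,-0.0,0.0037,0.4]]]
```

View pics/a7.png

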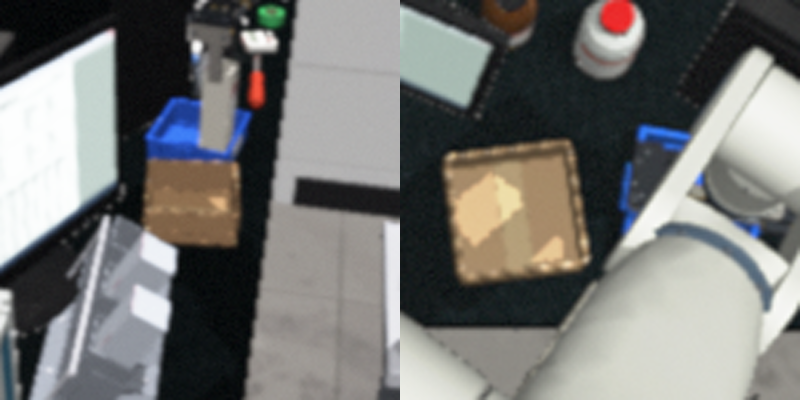

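It's standing upright. I'll rise vertically, then return.

Call:
servo_tool:
  increments:
    - [[0, 0, 0, 0, 0, -0.006, 0.5], [0, 0, 0, 0, 0, -0.012, 0.5], [0, 0, 0, 0, 0, -0.015, 0.5], [0, 0, 0, 0, 0, -0.02, 0.5], [0, 0, 0, 0, 0, -0.025, 0.5], [0, 0, 0, 0, 0, -0.03, 0.6], [0, 0, 0, 0, 0, -0.02, 0.6]]

```text
clock: 9.68
ee_pos: [0.4234, -0.2961, 0.2468]
ee_rot: [-0.249, -3.125, -0.006]
ft_force: [0.3, -0.9, -0.7]
width: 0.0735
```

```bash
cat > back.py <<'E'
from h import *
import sys
s,p,R=cur(); print(s["clock"],p.round(4),s["ft_force"].round(2),round(s["width"],4),s["q"].round(2))
Rr=orient(YR,30,R); a=axis(YR,30); T=np.array(TOPS[sys.argv[1]])
plan(p,R,[(T+float(sys.argv[2])*a,Rr,int(sys.argv[3]))],.6)
E
python3 back.py mid .07 18; python3 snap.py pics/a8.png
```

```text
9.6833 [ 0.4234 -0.2961  0.2468] [ 0.34 -0.93 -0.75] 0.0735 [-0.61  0.13  1.78 -0.    1.25 -2.02]
[[[-0.18,-1.68,-0.74,0.0053,0.0268,0.0009,0.6],
[-0.18,-1.68,-0.74,0.005,0.0268,0.0008,0.6],
[-0.18,-1.68,-0.74,0.0047,0.0269,0.0008,0.6],
[-0.18,-1.68,-0.74,0.0044,0.027,0.0007,0.6],
[-0.18,-1.68,-0.74,0.0041,0.027,0.0007,0.6],
[-0.18,-1.68,-0.74,0.0037,0.0271,0.0007,0.6],
[-0.18,-1.68,-0.74,0.0034,0.0271,0.0006,0.6],
[-0.18,-1.68,-0.74,0.0031,0.0271,0.0006,0.6],
[-0.18,-1.68,-0.74,0.0027,0.0272,0.0006,0.6],
[-0.18,-1.68,-0.74,0.0024,0.0272,0.0006,0.6]]]

[[[-0.18,-1.68,-0.74,0.0021,0.0272,0.0007,0.6],
[-0.18,-1.68,-0.74,0.0017,0.0273,0.0007,0.6],
[-0.18,-1.68,-0.74,0.0014,0.0273,0.0007,0.6],
[-0.18,-1.68,-0.74,0.0011,0.0273,0.0008,0.6],
[-0.18,-1.68,-0.74,0.0008,0.0273,0.0008,0.6],
[-0.18,-1.68,-0.74,0.0004,0.0273,0.0009,0.6],
[-0.18,-1.68,-0.74,0.0001,0.0273,0.001,0.6],
[-0.18,-1.68,-0.74,-0.0002,0.0273,0.0011,0.6]]]
```

View pics/a8.png

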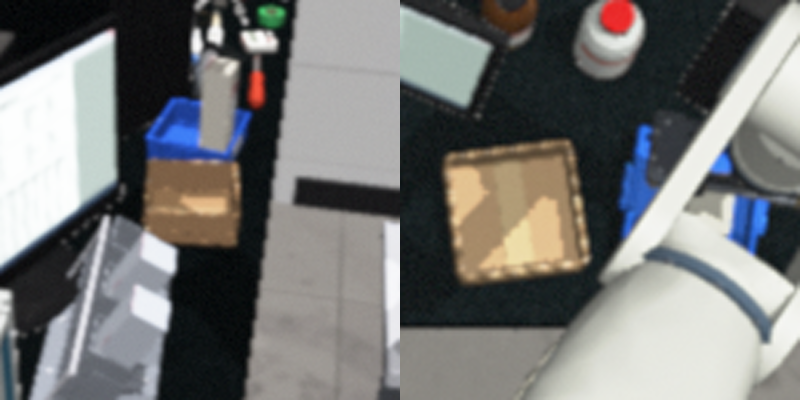

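The tan carton stands upright in the tray at (218,100) in the left crop. Next is the middle grey one.

Call:
servo_tool:
  increments:
    - [[-0.2, -1.7, -0.7, 0.0053, 0.015, -0.004, 0.6], [-0.2, -1.7, -0.7, 0.005, 0.027, -0.002, 0.6], [-0.2, -1.7, -0.7, 0.0047, 0.027, 0, 0.6], [-0.2, -1.7, -0.7, 0.0044, 0.027, 0, 0.6], [-0.2, -1.7, -0.7, 0.004, 0.027, 0, 0.6], [-0.2, -1.7, -0.7, 0.0037, 0.027, 0, 0.6], [-0.2, -1.7, -0.7, 0.0034, 0.027, 0, 0.6], [-0.2, -1.7, -0.7, 0.003, 0.027, 0, 0.6], [-0.2, -1.7, -0.7, 0.0027, 0.027, 0, 0.6], [-0.2, -1.7, -0.7, 0.0024, 0.027, 0, 0.6]]

```text
clock: 10.62
ee_pos: [0.4093, -0.0298, 0.2475]
ee_rot: [0.055, 2.837, 0.021]
ft_force: [0.5, 0.4, 1.1]
width: 0.0735
```

```bash
python3 back.py mid .06 9
```

```text
10.6167 [ 0.4093 -0.0298  0.2475] [0.54 0.39 1.14] 0.0735 [-0.12 -0.28  2.18  0.05  0.94 -1.68]
[[[-0.17,-1.39,-0.71,0.0018,0.025,0.0026,0.6],
[-0.17,-1.39,-0.71,0.0015,0.025,0.0027,0.6],
[-0.17,-1.39,-0.71,0.0013,0.025,0.0027,0.6],
[-0.17,-1.39,-0.71,0.001,0.025,0.0028,0.6],
[-0.17,-1.39,-0.71,0.0008,0.025,0.0028,0.6],
[-0.17,-1.39,-0.71,0.0005,0.025,0.0029,0.6],
[-0.17,-1.39,-0.71,0.0003,0.025,0.0029,0.6],
[-0.17,-1.39,-0.71,0.0001,0.025,0.003,0.6],
[-0.17,-1.39,-0.71,-0.0002,0.025,0.0031,0.6]]]
```

Call:
servo_tool:
  increments:
    - [[-0.2, -1.4, -0.7, 0.0018, 0.025, 0.001, 0.6], [-0.2, -1.4, -0.7, 0.0015, 0.025, 0.002, 0.6], [-0.2, -1.4, -0.7, 0.0013, 0.025, 0.0025, 0.6], [-0.2, -1.4, -0.7, 0.001, 0.025, 0.003, 0.6], [-0.2, -1.4, -0.7, 0.0008, 0.025, 0.003, 0.6], [-0.2, -1.4, -0.7, 0.0005, 0.025, 0.003, 0.6], [-0.2, -1.4, -0.7, 0, 0.024, 0.003, 0.6], [-0.1, -1.2, -0.5, 0, 0.014, 0.003, 0.6], [0, -0.6, -0.3, 0, 0.006, 0.003, 0.6], [0, 0, 0, 0, 0, 0, 0.6]]

```text
clock: 11.45
ee_pos: [0.4025, 0.1779, 0.2212]
ee_rot: [-0.1, 2.621, 0.039]
ft_force: [-0.3, 0.0, -0.2]
width: 0.0734
```

```bash
python3 tan1.py mid .04 1 .6
```

```text
11.45 [0.4025 0.1779 0.2212] 0.07335862573772012 [ 0.65 -0.27  2.31 -0.42  0.69 -0.72]
[[[0.5,-0.27,-0.19,-0.009,0.0169,0.0213,0.6]]]
```

Call:
servo_tool:
  increments:
    - [[0.4, -0.2, -0.2, -0.009, 0.017, 0.005, 0.6], [0, 0, 0, 0, 0, 0.01, 0.6], [0, 0, 0, 0, 0, 0, 0.6]]

```text
clock: 11.7
ee_pos: [0.4149, 0.1959, 0.211]
ee_rot: [-0.105, 2.621, 0.027]
ft_force: [-0.1, -1.3, -0.2]
width: 0.0733
```

```bash
python3 tan1.py mid -.046 1 .6
```

```text
11.7 [0.4149 0.1959 0.211 ] 0.07334583286294678 [ 0.68 -0.21  2.3  -0.47  0.67 -0.65]
[[[0.07,-0.25,0.19,-0.0026,-0.0,0.0915,0.6]]]
```

Call:
servo_tool:
  increments:
    - [[0, -0.2, 0.2, -0.0025, 0, 0.01, 0.6], [0, 0, 0, 0, 0, 0.015, 0.6], [0, 0, 0, 0, 0, 0.015, 0.6], [0, 0, 0, 0, 0, 0.008, 0.6], [0, 0, 0, 0, 0, 0, 0.6]]

```text
clock: 12.12
ee_pos: [0.4414, 0.1945, 0.1697]
ee_rot: [-0.095, 2.619, 0.026]
ft_force: [-0.6, -0.8, 0.4]
width: 0.0738
```

```bash
python3 tan1.py mid -.046 1 .6
```

```text
12.1167 [0.4414 0.1945 0.1697] 0.07379196346286511 [ 0.63 -0.09  2.32 -0.55  0.53 -0.59]
[[[-0.08,-0.17,-0.22,-0.0,0.0036,0.0426,0.6]]]
```

Call:
servo_tool:
  increments:
    - [[0, -0.2, -0.2, 0, 0.0035, 0.01, 0.6], [0, 0, 0, 0, 0, 0.014, 0.6], [0, 0, 0, 0, 0, 0.012, 0.6], [0, 0, 0, 0, 0, 0.005, 0.6], [0, 0, 0, 0, 0, 0, 0.6]]

```text
clock: 12.53
ee_pos: [0.4627, 0.1967, 0.1354]
ee_rot: [-0.093, 2.615, 0.022]
ft_force: [-0.4, -0.1, -0.3]
width: 0.0739
```

```bash
python3 tan1.py mid -.047 1 .6
```

```text
12.5333 [0.4627 0.1967 0.1354] 0.07386724551460083 [ 0.6   0.01  2.33 -0.67  0.42 -0.48]
[[[-0.26,0.08,-0.25,0.0014,0.003,0.0032,0.6]]]
```

Call:
servo_tool:
  increments:
    - [[-0.2, 0.1, -0.2, 0.001, 0.003, 0.004, 0.6], [0, 0, 0, 0, 0, 0, 0.6]]

```text
clock: 12.7
ee_pos: [0.4638, 0.1994, 0.1323]
ee_rot: [-0.098, 2.616, 0.026]
ft_force: [-0.7, 0.0, 0.3]
width: 0.0735
```

```bash
python3 tan1.py mid -.047 1 .6
```

```text
12.7 [0.4638 0.1994 0.1323] 0.07352149707373837 [ 0.6   0.02  2.32 -0.67  0.42 -0.47]
[[[-0.09,0.02,-0.09,0.001,0.0003,-0.0001,0.6]]]
```

Call:
servo_tool:
  increments:
    - [[0, 0, 0, 0, 0, 0, -1], [0, 0, 0, 0, 0, 0, -1], [0, 0, 0, 0, 0, 0, -1], [0, 0, 0, 0, 0, 0, -1], [0, 0, 0, 0, 0, 0, -1]]

```text
clock: 13.12
ee_pos: [0.4639, 0.2, 0.1343]
ee_rot: [-0.098, 2.614, 0.027]
ft_force: [-0.1, 0.5, -1.0]
width: 0.0457
```

Call:
servo_tool:
  increments:
    - [[0, 0, 0, 0, 0, -0.008, -1], [0, 0, 0, 0, 0, -0.01, -1], [0, 0, 0, 0, 0, -0.01, -1], [0, 0, 0, 0, 0, -0.01, -1], [0, 0, 0, 0, 0, -0.01, -1]]

```text
clock: 13.53
ee_pos: [0.4389, 0.1978, 0.176]
ee_rot: [-0.099, 2.616, 0.026]
ft_force: [1.6, -0.6, -1.0]
width: 0.0458
```

```bash
python3 tan1.py mid .06 1 -1
```

```text
13.5333 [0.4389 0.1978 0.176 ] 0.045803763856764323 [ 0.64 -0.1   2.31 -0.54  0.55 -0.59]
[[[-0.07,0.02,-0.04,0.0012,-0.0,-0.0568,-1.0]]]
```

Call:
servo_tool:
  increments:
    - [[0, 0, 0, 0, 0, -0.011, -1], [0, 0, 0, 0, 0, -0.013, -1], [0, 0, 0, 0, 0, -0.013, -1], [0, 0, 0, 0, 0, -0.013, -1], [0, 0, 0, 0, 0, -0.012, -1], [0, 0, 0, 0, 0, -0.006, -1], [0, 0, 0, 0, 0, 0, -1], [0, 0, 0, 0, 0, 0, -1]]

```text
clock: 14.2
ee_pos: [0.4021, 0.1953, 0.2391]
ee_rot: [-0.1, 2.615, 0.029]
ft_force: [0.5, 0.5, -1.0]
width: 0.0454
```

```bash
python3 go.py box -.027 .25 9 -1 .395 .15 .30 4; python3 snap.py pics/b1.png; python3 -c "
from plant import *
print(read_state()['ft_force'])"
```

```text
14.2 [0.4021 0.1953 0.2391] [ 0.55  0.53 -0.98] 0.0454 [ 0.71 -0.27  2.27 -0.45  0.75 -0.66]
[ 0.4101 -0.1131  0.25  ]
[[[-0.07,2.31,-0.28,-0.0054,-0.0111,-0.0145,-1.0],
[-0.07,2.31,-0.28,-0.0047,-0.0111,-0.0147,-1.0],
[-0.07,2.31,-0.28,-0.0041,-0.0111,-0.0149,-1.0],
[-0.07,2.31,-0.28,-0.0034,-0.0111,-0.0151,-1.0],
[-0.07,2.31,-0.28,0.0031,-0.0292,0.0049,-1.0],
[-0.07,2.31,-0.28,0.003,-0.0292,0.0049,-1.0],
[-0.07,2.31,-0.28,0.003,-0.0292,0.005,-1.0],
[-0.07,2.31,-0.28,0.0029,-0.0292,0.0051,-1.0],
[-0.07,2.31,-0.28,0.0028,-0.0292,0.0052,-1.0],
[-0.07,2.31,-0.28,0.0028,-0.0292,0.0053,-1.0]]]

[[[-0.07,2.31,-0.28,0.0027,-0.0292,0.0053,-1.0],
[-0.07,2.31,-0.28,0.0026,-0.0292,0.0054,-1.0],
[-0.07,2.31,-0.28,0.0025,-0.0292,0.0055,-1.0]]]

[-0.00649089  0.3008305  -1.12999893]
```

View pics/b1.png

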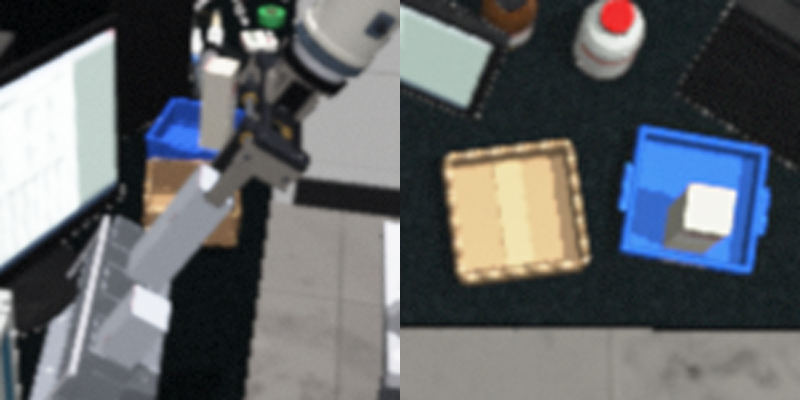

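The middle carton weighs about 1.0 N, so it's empty. The top view shows the tan carton standing in the tray's near slot at (709,210). The middle carton goes to the box's near slot.

Call:
servo_tool:
  increments:
    - [[0, 1.3, -0.2, -0.0054, -0.004, -0.013, -1], [0, 2.2, -0.2, -0.005, -0.009, -0.0147, -1], [0, 2.3, -0.3, -0.004, -0.013, -0.015, -1], [0, 2.3, -0.3, -0.0034, -0.018, -0.012, -1], [0, 2.3, -0.3, 0.002, -0.025, 0.002, -1], [0, 2.3, -0.3, 0.003, -0.028, 0.0045, -1], [0, 2.3, -0.3, 0.003, -0.028, 0.005, -1], [0, 2.3, -0.3, 0.003, -0.028, 0.005, -1], [0, 2.3, -0.3, 0.003, -0.028, 0.005, -1], [0, 2.3, -0.3, 0.003, -0.028, 0.005, -1]]

```text
clock: 15.13
ee_pos: [0.4045, -0.0211, 0.2637]
ee_rot: [-0.204, 3.012, -0.009]
ft_force: [-0.1, 0.4, 0.2]
width: 0.0458
```

```bash
python3 go.py box -.027 .25 5 -1
```

```text
15.1333 [ 0.4045 -0.0211  0.2637] [-0.05  0.38  0.19] 0.0458 [-0.07 -0.18  2.04  0.01  1.16 -1.78]
[ 0.4101 -0.1131  0.25  ]
[[[-0.17,1.39,-0.07,0.0017,-0.0183,0.0028,-1.0],
[-0.17,1.39,-0.07,0.0017,-0.0183,0.0028,-1.0],
[-0.17,1.39,-0.07,0.0016,-0.0183,0.0028,-1.0],
[-0.17,1.39,-0.07,0.0016,-0.0184,0.0028,-1.0],
[-0.17,1.39,-0.07,0.0015,-0.0184,0.0027,-1.0]]]
```

Call:
servo_tool:
  increments:
    - [[-0.1, 1.4, 0, 0.0015, -0.022, 0.003, -1], [-0.2, 1.4, 0, 0.0015, -0.019, 0.003, -1], [-0.2, 1.4, 0, 0.0015, -0.016, 0.003, -1], [-0.2, 1.4, 0, 0.0015, -0.011, 0.003, -1], [0, 0.7, 0, 0.001, -0.006, 0.003, -1], [0, 0, 0, 0, 0, 0, -1], [0, 0, 0, 0, 0, 0, -1]]

```text
clock: 15.72
ee_pos: [0.408, -0.1074, 0.241]
ee_rot: [0.195, -3.129, 0.001]
ft_force: [0.2, 0.4, -0.6]
width: 0.0455
```

```bash
python3 go.py box -.027 .21 1 -1
```

```text
15.7167 [ 0.408  -0.1074  0.241 ] [ 0.2   0.4  -0.57] 0.0455 [-0.26 -0.03  1.96 -0.    1.22 -1.95]
[ 0.4101 -0.1131  0.21  ]
[[[-0.01,-0.35,-0.98,-0.0015,-0.0059,0.031,-1.0]]]
```

Call:
servo_tool:
  increments:
    - [[0, -0.3, -1, -0.0015, -0.006, 0.012, -1], [0, 0, 0, 0, 0, 0.014, -1], [0, 0, 0, 0, 0, 0.014, -1], [0, 0, 0, 0, 0, 0.008, -1], [0, 0, 0, 0, 0, 0, -1]]

```text
clock: 16.13
ee_pos: [0.4105, -0.1103, 0.1916]
ee_rot: [-0.227, 3.13, -0.001]
ft_force: [-1.3, 0.0, -0.6]
width: 0.0454
```

```bash
python3 go.py box -.027 .128 1 -1;  python3 - <<'E'
from plant import *
from h import *
f=grab_frame("scene");s,p,R=cur()
a=Ro.from_euler("z",8.1,degrees=True).as_matrix()
C=p+np.array([0,0,.043])
img=f["img"][130:205,320:420,::-1].copy()
img=cv2.resize(img,(800,600),interpolation=cv2.INTER_CUBIC)[:600]
for sx,sy in((-1,-1),(-1,1),(1,-1),(1,1)):
    P=np.array([C+a@[sx*.023,sy*.023,0],C+a@[sx*.023,sy*.023,-.158]])
    q=((proj(f,P)+.5-[320,130])*8).astype(int); cv2.line(img,tuple(map(int,q[0])),tuple(map(int,q[1])),(0,0,255),1)
cv2.imwrite("pics/b2.png",img)
E
```

```text
16.1333 [ 0.4105 -0.1103  0.1916] [-1.28  0.05 -0.63] 0.0454 [-0.27  0.02  2.02  0.    1.1  -1.98]
[ 0.4101 -0.1131  0.128 ]
[[[-0.04,0.19,0.21,0.001,-0.0027,0.0636,-1.0]]]
```

View pics/b2.png

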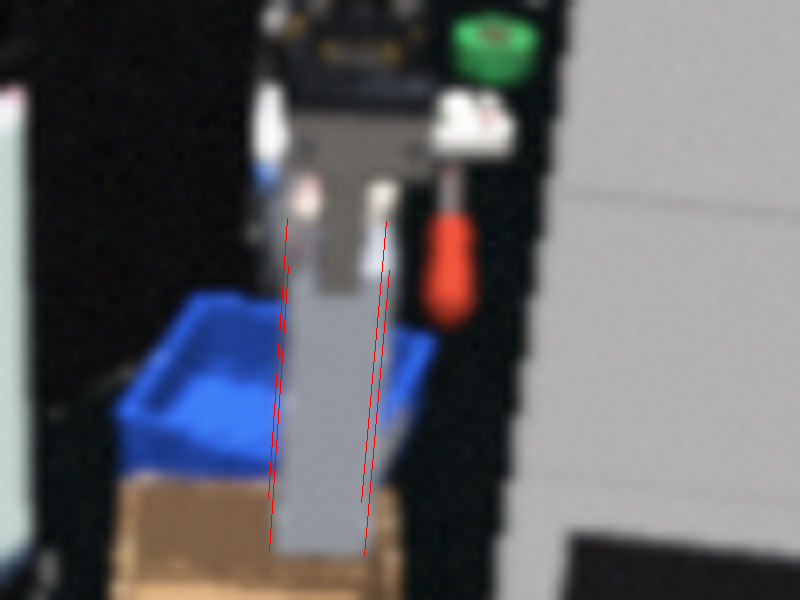

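It's upright above the box, with its bottom at about (320,550), matching the prediction. I'll lower it.

Call:
servo_tool:
  increments:
    - [[0, 0.2, 0.2, 0.001, -0.003, 0.01, -1], [0, 0, 0, 0, 0, 0.012, -1], [0, 0, 0, 0, 0, 0.012, -1], [0, 0, 0, 0, 0, 0.012, -1], [0, 0, 0, 0, 0, 0.01, -1], [0, 0, 0, 0, 0, 0.005, -1], [0, 0, 0, 0, 0, 0, -1]]

```text
clock: 16.77
ee_pos: [0.4137, -0.1139, 0.1312]
ee_rot: [-0.224, 3.125, -0.007]
ft_force: [-0.2, 0.4, -1.2]
width: 0.0459
```

```bash
python3 go.py box -.027 .12 1 -1
```

```text
16.7667 [ 0.4137 -0.1139  0.1312] [-0.19  0.36 -1.25] 0.0459 [-0.27  0.1   2.09 -0.    0.95 -1.98]
[ 0.4101 -0.1131  0.12  ]
[[[-0.27,0.45,0.08,0.0035,0.0013,0.0112,-1.0]]]
```

Call:
servo_tool:
  increments:
    - [[-0.3, 0.4, 0.1, 0.0035, 0.001, 0.004, -1], [0, 0, 0, 0, 0, 0.003, -1], [0, 0, 0, 0, 0, 0.002, -1], [0, 0, 0, 0, 0, 0, -1]]

```text
clock: 17.1
ee_pos: [0.4109, -0.1137, 0.1227]
ee_rot: [-0.221, 3.132, 0.0]
ft_force: [-0.5, -0.0, -0.6]
width: 0.0454
```

Call:
servo_tool:
  increments:
    - [[0, 0, 0, 0.0005, 0, 0.0015, -1], [0, 0, 0, 0, 0, 0.0015, -1], [0, 0, 0, 0, 0, 0, -1]]

```text
clock: 17.35
ee_pos: [0.411, -0.114, 0.1201]
ee_rot: [-0.221, 3.13, -0.0]
ft_force: [-0.1, -0.3, -0.7]
width: 0.0458
```

```bash
python3 go.py box -.027 .118 1 -1
```

```text
17.35 [ 0.411  -0.114   0.1201] [-0.11 -0.26 -0.69] 0.0458 [-0.27  0.11  2.1   0.    0.92 -1.99]
[ 0.4101 -0.1131  0.118 ]
[[[-0.03,0.2,-0.03,0.0008,0.001,0.0021,-1.0]]]
```

Call:
servo_tool:
  increments:
    - [[0, 0.2, 0, 0.001, 0.001, 0.001, -1], [0, 0, 0, 0, 0, 0.001, -1], [0, 0, 0, 0, 0, 0, -1]]

```text
clock: 17.6
ee_pos: [0.41, -0.1131, 0.1182]
ee_rot: [-0.221, 3.134, -0.001]
ft_force: [-0.2, -0.3, -1.5]
width: 0.0457
```

```bash
python3 go.py box -.027 .118 1 -1
```

```text
17.6 [ 0.41   -0.1131  0.1182] [-0.2  -0.33 -1.5 ] 0.0457 [-0.27  0.12  2.1  -0.    0.92 -1.98]
[ 0.4101 -0.1131  0.118 ]
[[[-0.04,0.01,-0.03,-0.0001,-0.0,0.0002,-1.0]]]
```

Call:
servo_tool:
  increments:
    - [[0, 0, 0, 0, 0, 0.001, -1], [0, 0, 0, 0, 0, 0.001, -1], [0, 0, 0, 0, 0, 0, -1]]

```text
clock: 17.85
ee_pos: [0.4119, -0.1133, 0.1182]
ee_rot: [-0.221, 3.13, -0.002]
ft_force: [0.1, 0.2, -0.4]
width: 0.0458
```

```bash
python3 go.py box -.027 .116 1 -1
```

```text
17.85 [ 0.4119 -0.1133  0.1182] [ 0.1   0.2  -0.44] 0.0458 [-0.27  0.12  2.1  -0.    0.92 -1.98]
[ 0.4101 -0.1131  0.116 ]
[[[-0.09,0.19,-0.04,0.0018,0.0004,0.0022,-1.0]]]
```

Call:
servo_tool:
  increments:
    - [[-0.1, 0.2, 0, 0.0018, 0, 0.001, -1], [0, 0, 0, 0, 0, 0.0005, -1], [0, 0, 0, 0, 0, 0, -1]]

```text
clock: 18.1
ee_pos: [0.4115, -0.1137, 0.1178]
ee_rot: [-0.22, 3.131, -0.0]
ft_force: [-0.3, 0.6, -0.1]
width: 0.0453
```

```bash
python3 go.py box -.027 .116 1 -1; python3 snap.py pics/b3.png; python3 go.py box -.027 .116 1 -1
```

```text
18.1 [ 0.4115 -0.1137  0.1178] [-0.33  0.57 -0.13] 0.0453 [-0.27  0.12  2.1   0.    0.92 -1.99]
[ 0.4101 -0.1131  0.116 ]
[[[-0.02,0.14,-0.04,0.0013,0.0008,0.0018,-1.0]]]

18.2 [ 0.4116 -0.1138  0.1177] [ 1.14 -0.35  1.88] 0.0455 [-0.27  0.12  2.1   0.    0.92 -1.99]
[ 0.4101 -0.1131  0.116 ]
[[[-0.03,0.15,-0.04,0.0014,0.0009,0.0017,-1.0]]]
```

View pics/b3.png

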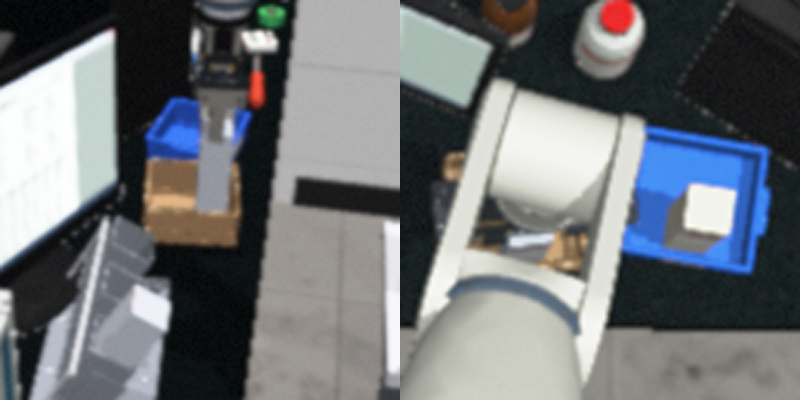

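The force is now +1.9 N, which means contact, and the carton is standing in the box. I'll release and rise.

Call:
servo_tool:
  increments:
    - [[0, 0, 0, 0, 0, 0, 0.4], [0, 0, 0, 0, 0, 0, 0.4], [0, 0, 0, 0, 0, 0, 0.4], [0, 0, 0, 0, 0, -0.002, 0.4]]

```text
clock: 18.53
ee_pos: [0.4106, -0.1137, 0.1189]
ee_rot: [-0.221, 3.133, 0.0]
ft_force: [0.1, -0.3, -0.1]
width: 0.0642
```

Call:
servo_tool:
  increments:
    - [[0, 0, 0, 0, 0, -0.006, 0.5], [0, 0, 0, 0, 0, -0.012, 0.5], [0, 0, 0, 0, 0, -0.015, 0.5], [0, 0, 0, 0, 0, -0.02, 0.5], [0, 0, 0, 0, 0, -0.025, 0.5], [0, 0, 0, 0, 0, -0.03, 0.6], [0, 0, 0, 0, 0, -0.02, 0.6]]

```text
clock: 19.12
ee_pos: [0.4063, -0.1126, 0.25]
ee_rot: [0.22, -3.124, -0.006]
ft_force: [0.3, -0.1, -0.2]
width: 0.0736
```

```bash
python3 back.py left .07 16; python3 snap.py pics/b4.png
```

```text
19.1167 [ 0.4063 -0.1126  0.25  ] [ 0.33 -0.13 -0.17] 0.0736 [-0.27 -0.04  1.94  0.    1.25 -1.99]
[[[0.07,-1.91,0.22,-0.003,0.0249,0.0011,0.6],
[0.07,-1.91,0.22,-0.0029,0.025,0.0012,0.6],
[0.07,-1.91,0.22,-0.0027,0.025,0.0013,0.6],
[0.07,-1.91,0.22,-0.0026,0.025,0.0013,0.6],
[0.07,-1.91,0.22,-0.0024,0.025,0.0014,0.6],
[0.07,-1.91,0.22,-0.0023,0.025,0.0014,0.6],
[0.07,-1.91,0.22,-0.0022,0.025,0.0015,0.6],
[0.07,-1.91,0.22,-0.002,0.025,0.0015,0.6],
[0.07,-1.91,0.22,-0.0019,0.025,0.0015,0.6],
[0.07,-1.91,0.22,-0.0017,0.025,0.0015,0.6]]]

[[[0.07,-1.91,0.22,-0.0016,0.0251,0.0016,0.6],
[0.07,-1.91,0.22,-0.0014,0.0251,0.0016,0.6],
[0.07,-1.91,0.22,-0.0013,0.0251,0.0016,0.6],
[0.07,-1.91,0.22,-0.0011,0.0251,0.0016,0.6],
[0.07,-1.91,0.22,-0.001,0.0251,0.0016,0.6],
[0.07,-1.91,0.22,-0.0008,0.0251,0.0016,0.6]]]
```

View pics/b4.png

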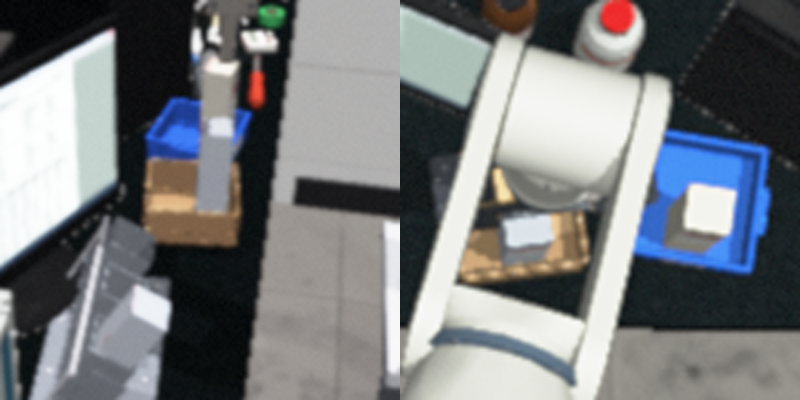

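Both cartons stand: grey at (215,165) and tan at (218,95) in the left crop. Now the left carton.

Call:
servo_tool:
  increments:
    - [[0, -1.9, 0.2, -0.003, 0.015, 0.001, 0.6], [0, -1.9, 0.2, -0.003, 0.025, 0.001, 0.6], [0, -1.9, 0.2, -0.003, 0.027, 0, 0.6], [0, -1.9, 0.2, -0.0026, 0.027, 0, 0.6], [0, -1.9, 0.2, -0.0025, 0.027, 0, 0.6], [0, -1.9, 0.2, -0.0025, 0.027, 0, 0.6], [0, -1.9, 0.2, -0.0022, 0.027, 0, 0.6], [0, -1.9, 0.2, -0.002, 0.027, 0, 0.6], [0, -1.9, 0.2, -0.002, 0.027, 0, 0.6], [0, -1.9, 0.2, -0.002, 0.027, 0, 0.6]]

```text
clock: 20.05
ee_pos: [0.3985, 0.1492, 0.249]
ee_rot: [-0.131, 2.802, 0.038]
ft_force: [0.0, -0.5, 0.1]
width: 0.0733
```

```bash
python3 back.py left .07 6
```

```text
20.05 [0.3985 0.1492 0.249 ] [ 0.01 -0.48  0.12] 0.0733 [ 0.45 -0.26  2.17 -0.13  0.91 -1.15]
[[[0.17,-1.78,0.12,-0.001,0.0232,0.0034,0.6],
[0.17,-1.78,0.12,-0.0008,0.0232,0.0034,0.6],
[0.17,-1.78,0.12,-0.0007,0.0233,0.0033,0.6],
[0.17,-1.78,0.12,-0.0005,0.0233,0.0033,0.6],
[0.17,-1.78,0.12,-0.0004,0.0233,0.0032,0.6],
[0.17,-1.78,0.12,-0.0002,0.0233,0.0032,0.6]]]
```

Call:
servo_tool:
  increments:
    - [[0.1, -1.8, 0.1, -0.001, 0.025, 0.002, 0.6], [0.1, -1.8, 0.1, -0.001, 0.025, 0.002, 0.6], [0.1, -1.8, 0.1, -0.001, 0.025, 0.002, 0.6], [0.1, -1.8, 0.1, -0.001, 0.024, 0.002, 0.6], [0.1, -1.6, 0.1, 0, 0.018, 0.002, 0.6], [0.1, -0.8, 0.1, 0, 0.01, 0.002, 0.6], [0, 0, 0, 0, 0, 0, 0.6]]

```text
clock: 20.63
ee_pos: [0.3894, 0.2867, 0.2369]
ee_rot: [-0.115, 2.626, 0.043]
ft_force: [-0.9, 0.3, -0.2]
width: 0.0736
```

```bash
python3 tan1.py left .04 1 .6
```

```text
20.6333 [0.3894 0.2867 0.2369] 0.07359522576644764 [ 0.93 -0.15  2.19 -0.52  0.81 -0.42]
[[[0.84,-0.57,0.41,-0.0057,0.0014,0.0372,0.6]]]
```

Call:
servo_tool:
  increments:
    - [[0.8, -0.5, 0.4, -0.0057, 0.0015, 0.01, 0.6], [0, 0, 0, 0, 0, 0.015, 0.6], [0, 0, 0, 0, 0, 0.01, 0.6], [0, 0, 0, 0, 0, 0, 0.6]]

```text
clock: 20.97
ee_pos: [0.4101, 0.2888, 0.2063]
ee_rot: [-0.108, 2.621, 0.024]
ft_force: [0.0, -1.4, -0.4]
width: 0.0737
```

```bash
python3 tan1.py left -.046 1 .6
```

```text
20.9667 [0.4101 0.2888 0.2063] 0.07369146259079726 [ 0.9  -0.07  2.2  -0.58  0.73 -0.37]
[[[-0.02,-0.31,0.33,-0.003,0.0015,0.0864,0.6]]]
```

Call:
servo_tool:
  increments:
    - [[0, -0.2, 0.3, -0.003, 0.0015, 0.01, 0.6], [0, 0, 0, 0, 0, 0.015, 0.6], [0, 0, 0, 0, 0, 0.015, 0.6], [0, 0, 0, 0, 0, 0.006, 0.6], [0, 0, 0, 0, 0, 0, 0.6]]

```text
clock: 21.38
ee_pos: [0.436, 0.2877, 0.1669]
ee_rot: [-0.097, 2.621, 0.022]
ft_force: [0.1, -0.3, 0.1]
width: 0.0735
```

```bash
python3 tan1.py left -.046 1 .6
```

```text
21.3833 [0.436  0.2877 0.1669] 0.07350761807827091 [ 0.85  0.02  2.22 -0.64  0.62 -0.32]
[[[-0.24,-0.29,-0.1,-0.0001,0.0047,0.0394,0.6]]]
```

Call:
servo_tool:
  increments:
    - [[-0.2, -0.2, 0, 0, 0.0045, 0.01, 0.6], [0, 0, 0, 0, 0, 0.013, 0.6], [0, 0, 0, 0, 0, 0.012, 0.6], [0, 0, 0, 0, 0, 0.004, 0.6], [0, 0, 0, 0, 0, 0, 0.6]]

```text
clock: 21.8
ee_pos: [0.456, 0.2921, 0.1354]
ee_rot: [-0.094, 2.616, 0.026]
ft_force: [-0.8, -0.4, 0.2]
width: 0.0734
```

```bash
python3 tan1.py left -.047 1 .6
```

```text
21.8 [0.456  0.2921 0.1354] 0.07340241294562805 [ 0.82  0.11  2.22 -0.73  0.53 -0.24]
[[[-0.1,0.01,-0.26,0.0019,0.0018,0.0029,0.6]]]
```

Call:
servo_tool:
  increments:
    - [[-0.1, 0, -0.2, 0.002, 0.002, 0.003, 0.6], [0, 0, 0, 0, 0, 0, 0.6], [0, 0, 0, 0, 0, 0, -1], [0, 0, 0, 0, 0, 0, -1], [0, 0, 0, 0, 0, 0, -1], [0, 0, 0, 0, 0, 0, -1], [0, 0, 0, 0, 0, 0, -1]]

```text
clock: 22.38
ee_pos: [0.4555, 0.2946, 0.1349]
ee_rot: [-0.099, 2.614, 0.03]
ft_force: [2.5, -0.8, -3.6]
width: 0.0457
```

```bash
python3 tan1.py left -.047 1 -1
```

```text
22.3833 [0.4555 0.2946 0.1349] 0.04567457700637989 [ 0.82  0.11  2.22 -0.74  0.53 -0.23]
[[[0.09,0.17,-0.1,0.0014,-0.0008,0.0027,-1.0]]]
```

Call:
servo_tool:
  increments:
    - [[0, 0, 0, 0, 0, -0.008, -1], [0, 0, 0, 0, 0, -0.01, -1], [0, 0, 0, 0, 0, -0.01, -1], [0, 0, 0, 0, 0, -0.01, -1], [0, 0, 0, 0, 0, -0.01, -1]]

```text
clock: 22.8
ee_pos: [0.4288, 0.2912, 0.1779]
ee_rot: [-0.099, 2.617, 0.026]
ft_force: [2.6, 0.9, -4.2]
width: 0.0454
```

Call:
servo_tool:
  increments:
    - [[0, 0, 0, 0, 0, -0.011, -1], [0, 0, 0, 0, 0, -0.013, -1], [0, 0, 0, 0, 0, -0.013, -1], [0, 0, 0, 0, 0, -0.013, -1], [0, 0, 0, 0, 0, -0.012, -1], [0, 0, 0, 0, 0, -0.006, -1], [0, 0, 0, 0, 0, 0, -1], [0, 0, 0, 0, 0, 0, -1]]

```text
clock: 23.47
ee_pos: [0.3859, 0.2869, 0.2442]
ee_rot: [-0.1, 2.622, 0.032]
ft_force: [0.1, -0.5, -4.6]
width: 0.0454
```

```bash
python3 snap.py pics/c1.png; python3 tan1.py left .06 1 -1; python3 -c "
from plant import *
print(read_state()['ft_force'])"
```

```text
23.5667 [0.3862 0.2867 0.2436] 0.045363156952258996 [ 0.95 -0.16  2.18 -0.53  0.84 -0.39]
[[[0.17,-0.33,-0.08,-0.0048,0.0017,0.0247,-1.0]]]

[-1.22331946  0.56824721 -4.04117706]
```

View pics/c1.png

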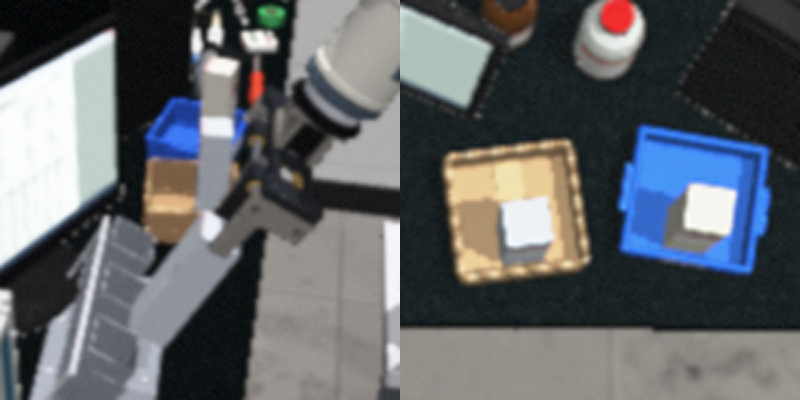

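The left carton weighs about 4.2 N, so it holds a lamp. The top crop shows grey at (527,222) in the box and tan at (709,208) in the tray. Next I'll measure the tan top and the tower corner for the far slot.

```bash
python3 - <<'E'
from h import *
f=dict(np.load("ct.npz")); im=f["img"]
m=((im[:,:,0]>200)&(im[:,:,2]>190)&(im[:,:,2]>im[:,:,0]-40)).astype(np.uint8)
m[:, :300]=0;m[:210]=0;m[260:]=0;m[:,430:]=0
n,l,s,c=cv2.connectedComponentsWithStats(m,connectivity=4)
for i in range(1,n):
    if s[i][4]>40:
        print(s[i],c[i],ray(f,c[i],.161).round(4))
        cn,_=cv2.findContours((l==i).astype(np.uint8),cv2.RETR_EXTERNAL,cv2.CHAIN_APPROX_NONE)
        print(cv2.minAreaRect(ray(f,cn[0].reshape(-1,2),.161)[:,:2].astype(np.float32)))
print("slots",slot("tray",-.027),slot("tray",.027))
a=cv2.imread("pics/top0.png")[60:240,380:530]; a=cv2.convertScaleAbs(a,alpha=3,beta=20); cv2.imwrite("pics/t.png",cv2.resize(a,None,fx=3.3,fy=3.3))
for uv in((390,193),(437,215)): print(ray(f,uv,0).round(3),ray(f,uv,.375).round(3))
E
python3 go.py tray .027 .31 14 -1 .39 .25 .33 5
```

```text
[393 220  16  16 213] [400.33333333 227.44131455] [[ 0.4235 -0.2985  0.161 ]]
((0.42352548241615295, -0.29844358563423157), (0.04512510448694229, 0.04503864794969559), 80.92443084716797)
[333 224  17  16 217] [341.17511521 231.50691244] [[ 0.4092 -0.1151  0.161 ]]
((0.4093478322029114, -0.11520253121852875), (0.04484420642256737, 0.04656748101115227), 7.709380149841309)
slots [ 0.42533983 -0.29792973] [ 0.47866017 -0.30647027]
[[ 0.569 -0.294  0.   ]] [[ 0.485 -0.236  0.375]]
[[ 0.493 -0.453  0.   ]] [[ 0.425 -0.361  0.375]]
23.5667 [0.3862 0.2867 0.2436] [-1.22  0.57 -4.04] 0.0454 [ 0.95 -0.16  2.18 -0.53  0.84 -0.39]
[ 0.4787 -0.3065  0.31  ]
[[[0.19,1.55,0.69,-0.0087,-0.0073,-0.0149,-1.0],
[0.19,1.55,0.69,-0.0084,-0.0073,-0.0151,-1.0],
[0.19,1.55,0.69,-0.0081,-0.0072,-0.0153,-1.0],
[0.19,1.55,0.69,-0.0078,-0.0072,-0.0155,-1.0],
[0.19,1.55,0.69,-0.0074,-0.0071,-0.0157,-1.0],
[0.19,1.55,0.69,-0.005,-0.0399,0.0029,-1.0],
[0.19,1.55,0.69,-0.0056,-0.0398,0.0029,-1.0],
[0.19,1.55,0.69,-0.0061,-0.0397,0.0029,-1.0],
[0.19,1.55,0.69,-0.0067,-0.0396,0.0029,-1.0],
[0.19,1.55,0.69,-0.0072,-0.0395,0.0028,-1.0]]]

[[[0.19,1.55,0.69,-0.0078,-0.0394,0.0027,-1.0],
[0.19,1.55,0.69,-0.0083,-0.0393,0.0026,-1.0],
[0.19,1.55,0.69,-0.0089,-0.0392,0.0025,-1.0],
[0.19,1.55,0.69,-0.0094,-0.0391,0.0024,-1.0],
[0.19,1.55,0.69,-0.0099,-0.039,0.0023,-1.0],
[0.19,1.55,0.69,-0.0105,-0.0388,0.0022,-1.0],
[0.19,1.55,0.69,-0.011,-0.0387,0.002,-1.0],
[0.19,1.55,0.69,-0.0115,-0.0385,0.0018,-1.0],
[0.19,1.55,0.69,-0.012,-0.0384,0.0016,-1.0]]]
```

View pics/t.png

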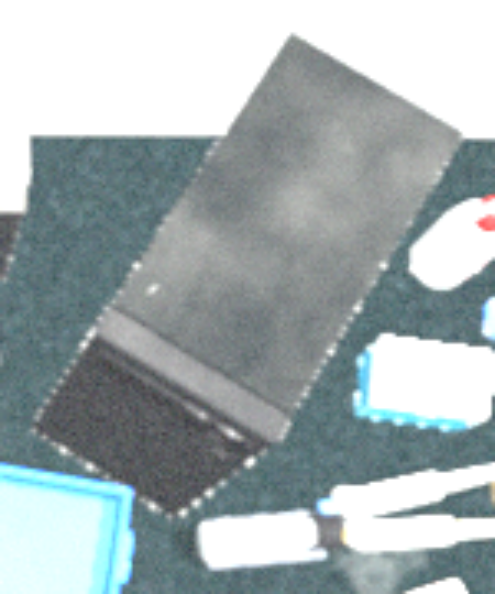

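The tower's front edge runs from about (390,190) to (432,216) px, so its near corner is at about (0.49, −0.44). I'll set the third carton 10 mm to +y in the far slot to give the gripper body more room, and keep x near 0.42 while passing the monitor.

```bash
cat > go3.py <<'E'
from h import *
import sys
s,p,R=cur(); print(s["clock"],p.round(4),s["ft_force"].round(2),round(s["width"],4),s["q"].round(2))
Rt=orient(-9.1,0,R); F=np.array([.4793,-.2964,float(sys.argv[1])]); k=sys.argv[2]
fr=lambda u:Ro.from_rotvec((Rt*R.inv()).as_rotvec()*u)*R
if k=="a": plan(p,R,[((.388,.25,.325),fr(.25),5),((.42,-.18,.325),fr(1),15)],-1)
if k=="b": plan(p,R,[((.42,-.18,.325),Rt,int(sys.argv[3]))],-1)
if k=="c": plan(p,R,[(F,Rt,int(sys.argv[3]))],-1)
E
python3 go3.py .3 a
```

```text
23.5667 [0.3862 0.2867 0.2436] [-1.22  0.57 -4.04] 0.0454 [ 0.95 -0.16  2.18 -0.53  0.84 -0.39]
[[[0.18,1.48,0.66,-0.0079,-0.0073,-0.0143,-1],
[0.18,1.48,0.66,-0.0076,-0.0072,-0.0144,-1],
[0.18,1.48,0.66,-0.0073,-0.0072,-0.0146,-1],
[0.18,1.48,0.66,-0.007,-0.0072,-0.0148,-1],
[0.18,1.48,0.66,-0.0067,-0.0071,-0.0149,-1],
[0.18,1.48,0.66,-0.0016,-0.0287,0.0002,-1],
[0.18,1.48,0.66,-0.002,-0.0287,0.0003,-1],
[0.18,1.48,0.66,-0.0023,-0.0287,0.0003,-1],
[0.18,1.48,0.66,-0.0026,-0.0286,0.0003,-1],
[0.18,1.48,0.66,-0.003,-0.0286,0.0004,-1]]]

[[[0.18,1.48,0.66,-0.0033,-0.0286,0.0004,-1],
[0.18,1.48,0.66,-0.0037,-0.0285,0.0004,-1],
[0.18,1.48,0.66,-0.004,-0.0285,0.0004,-1],
[0.18,1.48,0.66,-0.0043,-0.0284,0.0004,-1],
[0.18,1.48,0.66,-0.0047,-0.0284,0.0003,-1],
[0.18,1.48,0.66,-0.005,-0.0283,0.0003,-1],
[0.18,1.48,0.66,-0.0053,-0.0282,0.0003,-1],
[0.18,1.48,0.66,-0.0057,-0.0282,0.0002,-1],
[0.18,1.48,0.66,-0.006,-0.0281,0.0001,-1],
[0.18,1.48,0.66,-0.0063,-0.028,0.0001,-1]]]
```

Call:
servo_tool:
  increments:
    - [[0.2, 1.2, 0.6, -0.008, -0.004, -0.014, -1], [0.2, 1.5, 0.6, -0.0076, -0.007, -0.0145, -1], [0.2, 1.5, 0.6, -0.0073, -0.01, -0.0146, -1], [0.2, 1.5, 0.6, -0.007, -0.013, -0.0148, -1], [0.2, 1.5, 0.6, -0.006, -0.018, -0.012, -1], [0.2, 1.5, 0.6, -0.002, -0.024, -0.003, -1], [0.2, 1.5, 0.6, -0.002, -0.027, 0, -1], [0.2, 1.5, 0.6, -0.0023, -0.027, 0, -1], [0.2, 1.5, 0.6, -0.0026, -0.027, 0, -1], [0.2, 1.5, 0.6, -0.003, -0.027, 0, -1]]

```text
clock: 24.4
ee_pos: [0.3973, 0.0963, 0.3234]
ee_rot: [0.04, 2.902, -0.004]
ft_force: [1.1, -0.6, -3.0]
width: 0.0456
```

```bash
python3 go3.py .3 b 11
```

```text
24.4 [0.3973 0.0963 0.3234] [ 1.1  -0.58 -2.97] 0.0456 [ 0.31 -0.29  2.01 -0.08  1.2  -1.21]
[[[0.09,1.24,0.68,-0.0027,-0.0251,0.0005,-1],
[0.09,1.24,0.68,-0.003,-0.025,0.0005,-1],
[0.09,1.24,0.68,-0.0033,-0.025,0.0004,-1],
[0.09,1.24,0.68,-0.0036,-0.0249,0.0004,-1],
[0.09,1.24,0.68,-0.0039,-0.0249,0.0004,-1],
[0.09,1.24,0.68,-0.0042,-0.0248,0.0003,-1],
[0.09,1.24,0.68,-0.0045,-0.0248,0.0002,-1],
[0.09,1.24,0.68,-0.0048,-0.0247,0.0002,-1],
[0.09,1.24,0.68,-0.0051,-0.0247,0.0001,-1],
[0.09,1.24,0.68,-0.0054,-0.0246,0.0,-1]]]

[[[0.09,1.24,0.68,-0.0057,-0.0245,-0.0001,-1]]]
```

Call:
servo_tool:
  increments:
    - [[0.1, 1.3, 0.7, -0.0027, -0.025, 0, -1], [0.1, 1.3, 0.7, -0.003, -0.025, 0, -1], [0.1, 1.3, 0.7, -0.0033, -0.025, 0, -1], [0.1, 1.3, 0.7, -0.0036, -0.025, 0, -1], [0.1, 1.3, 0.7, -0.004, -0.025, 0, -1], [0.1, 1.3, 0.7, -0.0042, -0.025, 0, -1], [0.1, 1.3, 0.7, -0.0045, -0.025, 0, -1], [0.1, 1.3, 0.7, -0.005, -0.025, 0, -1], [0.1, 1.2, 0.7, -0.005, -0.022, 0, -1], [0, 0.8, 0.5, -0.006, -0.018, 0, -1]]

```text
clock: 25.23
ee_pos: [0.4152, -0.1671, 0.3211]
ee_rot: [0.252, 3.13, -0.009]
ft_force: [0.2, 0.5, -4.1]
width: 0.0458
```

```bash
python3 go3.py .3 c 5
```

```text
25.2333 [ 0.4152 -0.1671  0.3211] [ 0.16  0.5  -4.07] 0.0458 [-0.38 -0.05  1.8  -0.    1.39 -1.79]
[[[-0.06,0.02,-0.02,-0.0168,-0.0234,0.0044,-1],
[-0.06,0.02,-0.02,-0.0168,-0.0235,0.0044,-1],
[-0.06,0.02,-0.02,-0.0168,-0.0235,0.0043,-1],
[-0.06,0.02,-0.02,-0.0168,-0.0235,0.0043,-1],
[-0.06,0.02,-0.02,-0.0168,-0.0235,0.0043,-1]]]
```

Call:
servo_tool:
  increments:
    - [[0, 0, 0, -0.017, -0.022, 0.002, -1], [0, 0, 0, -0.017, -0.023, 0.003, -1], [0, 0, 0, -0.017, -0.022, 0.004, -1], [0, 0, 0, -0.015, -0.017, 0.004, -1], [0, 0, 0, -0.012, -0.01, 0.004, -1], [0, 0, 0, -0.005, -0.005, 0, -1], [0, 0, 0, 0, 0, 0, -1], [0, 0, 0, 0, 0, 0, -1]]

```text
clock: 25.9
ee_pos: [0.4815, -0.2934, 0.2943]
ee_rot: [-0.265, -3.119, 0.011]
ft_force: [0.1, 0.6, -3.1]
width: 0.0455
```

```bash
python3 go3.py .25 c 1
```

```text
25.9 [ 0.4815 -0.2934  0.2943] [ 0.12  0.61 -3.13] 0.0455 [-0.54  0.17  1.62 -0.01  1.36 -1.94]
[[[-0.46,-0.64,-0.63,0.0012,-0.003,0.0444,-1]]]
```

Call:
servo_tool:
  increments:
    - [[-0.5, -0.6, -0.6, 0.001, -0.003, 0.001, -1], [0, 0, 0, 0, 0, 0, -1]]

```text
clock: 26.07
ee_pos: [0.4791, -0.2948, 0.2928]
ee_rot: [-0.248, -3.13, -0.003]
ft_force: [-0.2, -0.4, -3.5]
width: 0.0458
```

```bash
python3 go3.py .2 c 1; python3 snap.py pics/c2.png;  python3 - <<'E'
from h import *
f=dict(np.load("cs.npz"));s,p,R=cur()
a=Ro.from_euler("z",-9.1,degrees=True).as_matrix()
img=f["img"][80:180,320:420,::-1].copy()
img=cv2.resize(img,(800,800),interpolation=cv2.INTER_CUBIC)[:600]
def box(C):
  for sx,sy in((-1,-1),(-1,1),(1,-1),(1,1)):
    P=np.array([C+a@[sx*.023,sy*.023,0],C+a@[sx*.023,sy*.023,-.158]])
    q=((proj(f,P)+.5-[320,80])*8).astype(int); cv2.line(img,tuple(map(int,q[0])),tuple(map(int,q[1])),(0,0,255),1)
box(p+np.array([0,0,.042]))
cv2.imwrite("pics/c3.png",img)
E
```

```text
26.0667 [ 0.4791 -0.2948  0.2928] [-0.2  -0.39 -3.47] 0.0458 [-0.55  0.17  1.63  0.    1.35 -1.97]
[[[0.09,-0.12,0.03,-0.0007,-0.0017,0.0928,-1]]]
```

View pics/c3.png

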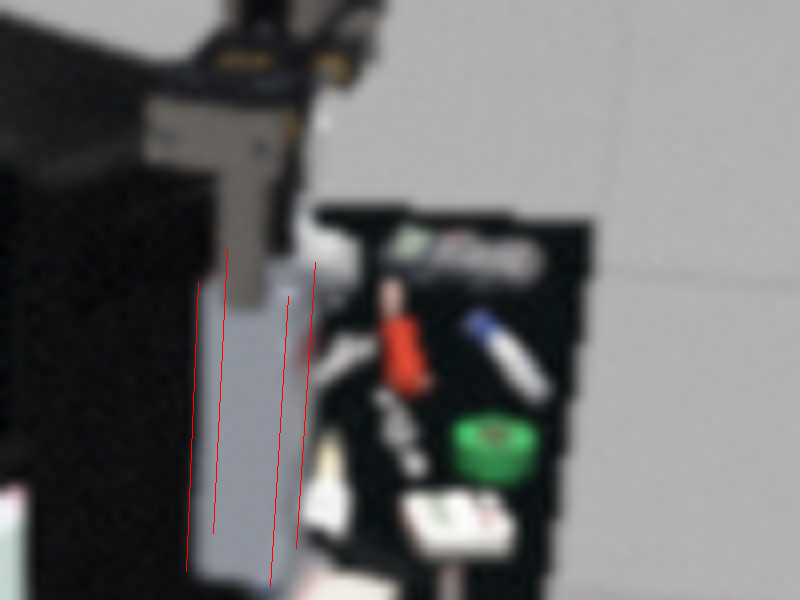

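View pics/c2.png

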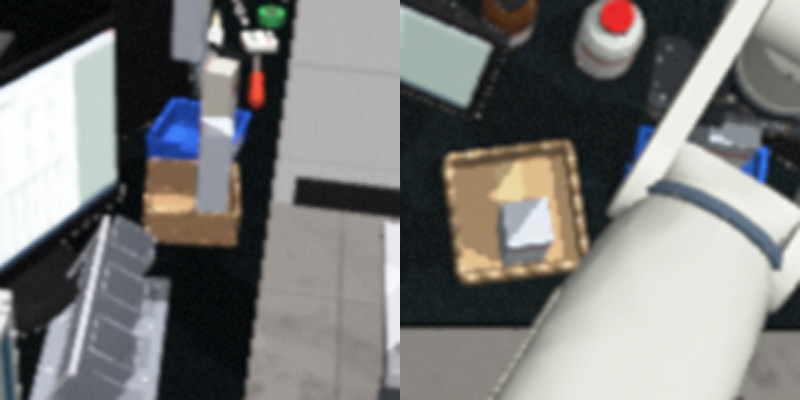

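The carton is vertical, and its offset from the prediction matches the earlier carton's (about 1 px). I'll descend in stages.

Call:
servo_tool:
  increments:
    - [[0, 0, 0, 0, -0.0015, 0.01, -1], [0, 0, 0, 0, 0, 0.013, -1], [0, 0, 0, 0, 0, 0.013, -1], [0, 0, 0, 0, 0, 0.008, -1], [0, 0, 0, 0, 0, 0, -1]]

```text
clock: 26.58
ee_pos: [0.4795, -0.2941, 0.2481]
ee_rot: [0.248, 3.131, -0.001]
ft_force: [-0.8, 0.4, -4.2]
width: 0.0456
```

```bash
python3 go3.py .2 c 1
```

```text
26.5833 [ 0.4795 -0.2941  0.2481] [-0.82  0.4  -4.19] 0.0456 [-0.55  0.19  1.69 -0.    1.26 -1.97]
[[[-0.05,0.07,0.06,-0.0001,-0.0023,0.0481,-1]]]
```

Call:
servo_tool:
  increments:
    - [[0, 0, 0, 0, -0.002, 0.01, -1], [0, 0, 0, 0, 0, 0.014, -1], [0, 0, 0, 0, 0, 0.014, -1], [0, 0, 0, 0, 0, 0.014, -1], [0, 0, 0, 0, 0, 0.008, -1], [0, 0, 0, 0, 0, 0, -1]]

```text
clock: 27.08
ee_pos: [0.4803, -0.2966, 0.1855]
ee_rot: [0.246, 3.128, -0.005]
ft_force: [-0.7, 0.0, -4.6]
width: 0.0455
```

```bash
python3 go3.py .13 c 1
```

```text
27.0833 [ 0.4803 -0.2966  0.1855] [-0.67  0.03 -4.58] 0.0455 [-0.56  0.25  1.76 -0.    1.12 -1.97]
[[[-0.15,0.23,0.11,0.0012,0.0002,0.0555,-1]]]
```

Call:
servo_tool:
  increments:
    - [[-0.1, 0.2, 0.1, 0.001, 0, 0.01, -1], [0, 0, 0, 0, 0, 0.014, -1], [0, 0, 0, 0, 0, 0.014, -1], [0, 0, 0, 0, 0, 0.01, -1], [0, 0, 0, 0, 0, 0.004, -1], [0, 0, 0, 0, 0, 0, -1]]

```text
clock: 27.58
ee_pos: [0.4812, -0.298, 0.1325]
ee_rot: [0.249, 3.128, -0.004]
ft_force: [-0.2, 0.3, -3.7]
width: 0.0453
```

```bash
python3 go3.py .12 c 1
```

```text
27.5833 [ 0.4812 -0.298   0.1325] [-0.22  0.31 -3.7 ] 0.0453 [-0.56  0.31  1.81 -0.    1.02 -1.97]
[[[-0.15,0.24,-0.02,0.0022,0.0013,0.0124,-1]]]
```

Call:
servo_tool:
  increments:
    - [[-0.1, 0.2, 0, 0.002, 0.001, 0.004, -1], [0, 0, 0, 0, 0, 0.003, -1], [0, 0, 0, 0, 0, 0.002, -1], [0, 0, 0, 0, 0, 0, -1]]

```text
clock: 27.92
ee_pos: [0.4803, -0.2973, 0.1243]
ee_rot: [0.25, 3.129, -0.003]
ft_force: [0.0, 0.8, -3.3]
width: 0.0456
```

Call:
servo_tool:
  increments:
    - [[0, 0, 0, 0.0005, 0, 0.0015, -1], [0, 0, 0, 0, 0, 0.001, -1], [0, 0, 0, 0, 0, 0, -1]]

```text
clock: 28.17
ee_pos: [0.4804, -0.2976, 0.1224]
ee_rot: [0.25, 3.128, -0.004]
ft_force: [-1.3, -0.0, -3.6]
width: 0.0455
```

```bash
python3 go3.py .119 c 1
```

```text
28.1667 [ 0.4804 -0.2976  0.1224] [-1.33 -0.05 -3.62] 0.0455 [-0.56  0.32  1.82 -0.    1.   -1.97]
[[[-0.13,0.23,-0.02,0.0012,0.001,0.0034,-1]]]
```

Call:
servo_tool:
  increments:
    - [[-0.1, 0.2, 0, 0.001, 0.001, 0.0015, -1], [0, 0, 0, 0, 0, 0.001, -1], [0, 0, 0, 0, 0, 0.0005, -1], [0, 0, 0, 0, 0, 0, -1]]

```text
clock: 28.5
ee_pos: [0.4797, -0.2964, 0.1195]
ee_rot: [0.25, 3.131, -0.001]
ft_force: [-0.2, -0.7, -3.9]
width: 0.0453
```

```bash
python3 go3.py .118 c 1
```

```text
28.5 [ 0.4797 -0.2964  0.1195] [-0.17 -0.74 -3.87] 0.0453 [-0.56  0.32  1.82 -0.    0.99 -1.97]
[[[-0.03,0.04,-0.02,0.0004,-0.0,0.0015,-1]]]
```

Call:
servo_tool:
  increments:
    - [[0, 0, 0, 0, 0, 0.001, -1], [0, 0, 0, 0, 0, 0.0007, -1], [0, 0, 0, 0, 0, 0, -1]]

```text
clock: 28.75
ee_pos: [0.4808, -0.2969, 0.1194]
ee_rot: [0.25, 3.129, -0.002]
ft_force: [1.6, 0.2, -3.4]
width: 0.0455
```

```bash
python3 go3.py .117 c 1
```

```text
28.75 [ 0.4808 -0.2969  0.1194] [ 1.6   0.16 -3.37] 0.0455 [-0.56  0.32  1.82  0.    0.99 -1.97]
[[[-0.07,0.17,-0.02,0.0015,0.0003,0.0024,-1]]]
```

Contact is starting, as with the earlier cartons: z has stalled at 0.1194. One small correction and press.

Call:
servo_tool:
  increments:
    - [[0, 0.2, 0, 0.0015, 0, 0.001, -1], [0, 0, 0, 0, 0, 0.001, -1], [0, 0, 0, 0, 0, 0, -1]]

```text
clock: 29.0
ee_pos: [0.4807, -0.2975, 0.1193]
ee_rot: [0.25, 3.129, -0.004]
ft_force: [-0.6, 0.3, -4.2]
width: 0.0455
```

```bash
python3 go3.py .117 c 1
```

```text
29.0 [ 0.4807 -0.2975  0.1193] [-0.58  0.28 -4.19] 0.0455 [-0.56  0.32  1.82 -0.    0.99 -1.97]
[[[-0.14,0.15,-0.03,0.0016,0.0009,0.0023,-1]]]
```

Call:
servo_tool:
  increments:
    - [[-0.1, 0.1, 0, 0.0015, 0.001, 0.002, -1], [0, 0, 0, 0, 0, 0.0015, -1], [0, 0, 0, 0, 0, 0, -1]]

```text
clock: 29.25
ee_pos: [0.4818, -0.2984, 0.1195]
ee_rot: [0.249, 3.125, -0.007]
ft_force: [0.7, 0.7, -4.6]
width: 0.0451
```

```bash
python3 go3.py .117 c 1
```

```text
29.25 [ 0.4818 -0.2984  0.1195] [ 0.71  0.68 -4.55] 0.0451 [-0.56  0.32  1.82 -0.    0.99 -1.97]
[[[-0.22,0.38,-0.02,0.0028,0.0016,0.0025,-1]]]
```

Call:
servo_tool:
  increments:
    - [[-0.3, 0.6, 0, 0.004, 0.002, 0.002, -1], [0, 0, 0, 0, 0, 0.001, -1]]

```text
clock: 29.42
ee_pos: [0.4801, -0.2979, 0.1188]
ee_rot: [0.249, 3.131, -0.003]
ft_force: [-1.9, 1.1, 9.1]
width: 0.0457
```

```bash
python3 go3.py .117 c 1; python3 snap.py pics/c4.png; python3 go3.py .117 c 1; python3 -c "
from plant import *
print(read_state()['wrist_torque'])"
```

```text
29.4167 [ 0.4801 -0.2979  0.1188] [-1.89  1.14  9.08] 0.0457 [-0.56  0.33  1.82 -0.    0.99 -1.97]
[[[-0.12,0.05,-0.01,0.0011,0.0013,0.0018,-1]]]

29.5167 [ 0.4802 -0.2977  0.1188] [-0.92 -0.5  10.29] 0.0456 [-0.56  0.33  1.82 -0.    0.99 -1.97]
[[[-0.1,0.06,-0.01,0.0011,0.0011,0.0018,-1]]]

[ 0.13604716 -0.00944662 -0.00270642]
```

View pics/c4.png

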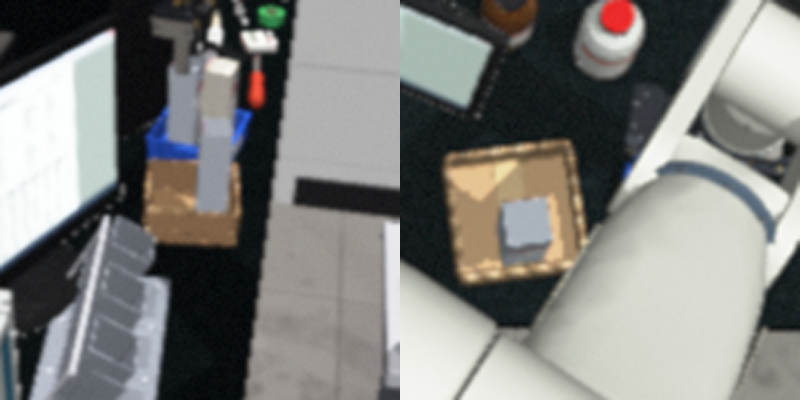

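It's firmly on the floor (+10 N), standing at (183,105) in the left crop behind the tan carton. I'll ease off with a hold row, then release.

Call:
servo_tool:
  increments:
    - [[0, 0, 0, 0, 0, 0, -1], [0, 0, 0, 0, 0, 0, 0.4], [0, 0, 0, 0, 0, 0, 0.4], [0, 0, 0, 0, 0, 0, 0.4], [0, 0, 0, 0, 0, -0.002, 0.4]]

```text
clock: 29.93
ee_pos: [0.4794, -0.2974, 0.1198]
ee_rot: [-0.249, -3.13, 0.002]
ft_force: [-0.1, 0.2, -0.5]
width: 0.0645
```

Call:
servo_tool:
  increments:
    - [[0, 0, 0, 0, 0, -0.006, 0.4], [0, 0, 0, 0, 0, -0.012, 0.4], [0, 0, 0, 0, 0, -0.015, 0.4], [0, 0, 0, 0, 0, -0.02, 0.4], [0, 0, 0, 0, 0, -0.025, 0.4], [0, 0, 0, 0, 0, -0.03, 0.4], [0, 0, 0, 0, 0, -0.03, 0.4], [0, 0, 0, 0, 0, -0.02, 0.4]]

```text
clock: 30.6
ee_pos: [0.4759, -0.295, 0.2814]
ee_rot: [-0.248, -3.12, -0.007]
ft_force: [1.4, -0.3, -0.1]
width: 0.0643
```

```bash
python3 go3.py .3 c 1
```

```text
30.6 [ 0.4759 -0.295   0.2814] [ 1.36 -0.28 -0.07] 0.0643 [-0.56  0.18  1.64 -0.    1.34 -1.97]
[[[0.19,-0.71,0.01,-0.0034,-0.0008,-0.0187,-1]]]
```

Now I'll move the arm aside for a final look.

Call:
servo_tool:
  increments:
    - [[0, 0, 0, 0.008, 0.015, 0, 0.4], [0, 0, 0, 0.01, 0.025, 0, 0.4], [0, 0, 0, 0.005, 0.03, 0, 0.4], [0, 0, 0, 0, 0.03, 0, 0.4], [0, 0, 0, 0, 0.03, 0, 0.4], [0, 0, 0, 0, 0.03, 0, 0.4], [0, 0, 0, 0, 0.03, 0, 0.4], [0, 0, 0, 0, 0.03, 0, 0.4], [0, 0, 0, 0, 0.03, 0, 0.4], [0, 0, 0, 0, 0.03, 0, 0.4]]

```text
clock: 31.43
ee_pos: [0.4923, -0.0045, 0.2842]
ee_rot: [-0.262, -3.123, -0.0]
ft_force: [0.4, 0.4, 0.5]
width: 0.0647
```

Call:
servo_tool:
  increments:
    - [[0, 0, 0, 0.005, 0.03, -0.01, 0.4], [0, 0, 0, 0.005, 0.03, -0.01, 0.4], [0, 0, 0, 0.005, 0.03, -0.01, 0.4], [0, 0, 0, 0, 0.03, -0.01, 0.4], [0, 0, 0, 0, 0.025, 0, 0.4], [0, 0, 0, 0, 0.015, 0, 0.4], [0, 0, 0, 0, 0, 0, 0.4], [0, 0, 0, 0, 0, 0, 0.4]]

```text
clock: 32.1
ee_pos: [0.4943, 0.1719, 0.3205]
ee_rot: [-0.25, -3.114, -0.001]
ft_force: [0.2, 0.2, -0.1]
width: 0.0644
```

```bash
python3 snap.py pics/d1.png
python3 - <<'E'
from h import *
import cv2
a=np.load("ct.npz")["img"]; cv2.imwrite("pics/d2.png",a[:,:,::-1])
E
```

```text
(no output)
```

View pics/d1.png

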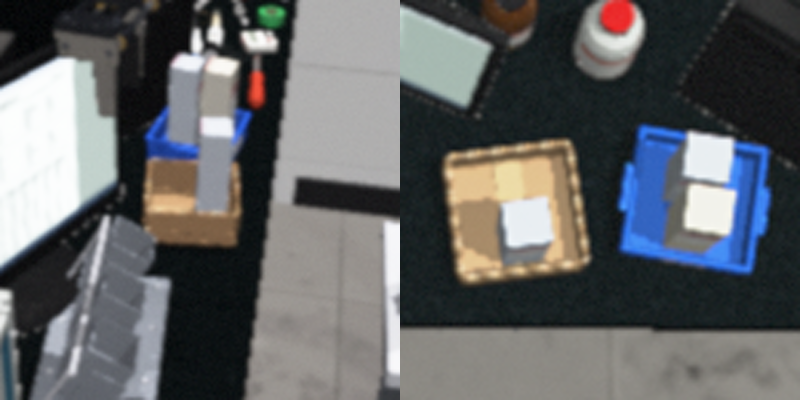

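View pics/d2.png

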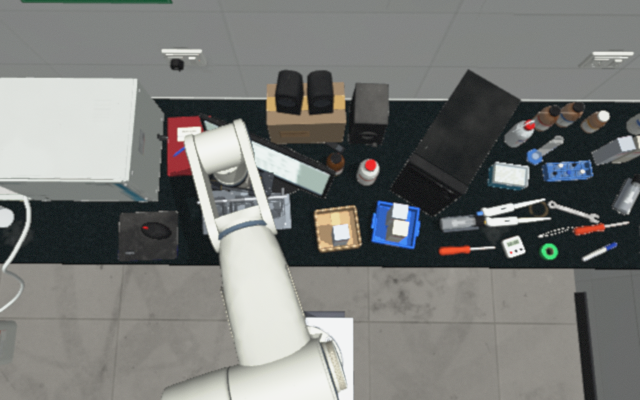

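All three cartons stand upright: grey and tan in the tray at (400,212) and (400,228), and grey in the box at (341,232). The bystanders haven't moved and the gripper is free, so I'm handing in.

```bash
python3 -c "
from plant import *
print(job_done(), read_state()['clock'], read_state()['ft_force'])"
```

```text
the job is handed in; nothing more can be done
the job is handed in; nothing more can be done
```

All three cartons were drawn out one at a time, weighed while hanging free, set upright in the right container, and the job was handed in at about 32 s on the robot's clock.

| Carton | Weight while hanging | Result | Placed in |
|---|---|---|---|
| Tan (right pocket) | about 4.0 N | lamp inside | tray, near slot |
| Grey (middle pocket) | about 1.0 N | empty | box |
| Grey (left pocket) | about 4.2 N | lamp inside | tray, far slot |

**Last checks:** The final pictures from both cameras show all three cartons upright in their containers. The bystanders look to be where they were, and the open gripper reads about zero force.

**What was less clean:**
- **Contact force:** the force reading was noisy (about ±1 N) and lagged when each carton touched the floor. The third carton was pressed down with about 14 N for a moment before I let go.
- **Monitor clearance:** on the last swing away from the tray the arm drifted about 4 cm further forward than planned. By my estimate it passed the monitor's corner by only about 5 mm. The force read at most about 1.4 N during that move, and nothing in the pictures shows a touch.

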